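# Fill up the packing tray with spare bearing rollers and lock it

### The job

Look for the two empty pockets in the sloping packing tray and stand a spare roller of the same size as the others fully down in each of them; set them in, don't drop them. Then push the tray's lock lever fully over, away from the robot. Leave the rollers already in the tray, the slim roller, the bearing ring and the wrapped pack where they are.

Things in the scene. Friction and masses are not known exactly. Their poses are not given: they have to be found in the camera images.
- tray: grey plastic packing tray, 186 x 278 x 40 mm, fixed on a stand, sloping 30 deg up away from the robot. Origin: centre of its underside; x up the slope, y along its level rows to the left, z out of its face (30 deg from vertical, leaning to the robot). Six square pockets 47 mm wide, 32 mm deep, 88 mm apart both ways, in two rows of 3. In each row one is empty, two hold rollers
- pocket0 (a point): centre of the floor of pocket 0 of the tray (low, near row, right as the robot sees it); 32 mm below the tray's face, axes as the tray's
- pocket1 (a point): centre of the floor of pocket 1 of the tray (low, near row, middle as the robot sees it); 32 mm below the tray's face, axes as the tray's
- pocket2 (a point): centre of the floor of pocket 2 of the tray (low, near row, left as the robot sees it); 32 mm below the tray's face, axes as the tray's
- pocket3 (a point): centre of the floor of pocket 3 of the tray (high, far row, right as the robot sees it); 32 mm below the tray's face, axes as the tray's
- pocket4 (a point): centre of the floor of pocket 4 of the tray (high, far row, middle as the robot sees it); 32 mm below the tray's face, axes as the tray's
- pocket5 (a point): centre of the floor of pocket 5 of the tray (high, far row, left as the robot sees it); 32 mm below the tray's face, axes as the tray's
- roller_a_mid (a point): centre of a steel roller, 40 mm diameter x 76 mm long, 0.74 kg, already standing in one of the tray's pockets (low row), so leaning 30 degrees; 44 mm of it stands out of the tray. z is its axis. To be left in its pocket
- roller_b_mid (a point): centre of a steel roller, 40 mm diameter x 76 mm long, 0.74 kg, already standing in one of the tray's pockets (low row), so leaning 30 degrees; 44 mm of it stands out of the tray. z is its axis. To be left in its pocket
- roller_c_mid (a point): centre of a steel roller, 40 mm diameter x 76 mm long, 0.74 kg, already standing in one of the tray's pockets (high row), so leaning 30 degrees; 44 mm of it stands out of the tray. z is its axis. To be left in its pocket
- roller_d_mid (a point): centre of a steel roller, 40 mm diameter x 76 mm long, 0.74 kg, already standing in one of the tray's pockets (high row), so leaning 30 degrees; 44 mm of it stands out of the tray. z is its axis. To be left in its pocket
- roller_e_mid (a point): centre (38 mm above its foot) of a spare steel roller, 40 mm diameter x 76 mm long, 0.67 to 0.81 kg, the same as those in the tray, standing upright on the brown sheet. z is its axis; it is round, its yaw means nothing. One of the three spares is not needed
- roller_f_mid (a point): centre (38 mm above its foot) of a spare steel roller, 40 mm diameter x 76 mm long, 0.67 to 0.81 kg, the same as those in the tray, standing upright on the brown sheet. z is its axis; it is round, its yaw means nothing. One of the three spares is not needed
- roller_g_mid (a point): centre (38 mm above its foot) of a spare steel roller, 40 mm diameter x 76 mm long, 0.67 to 0.81 kg, the same as those in the tray, standing upright on the brown sheet. z is its axis; it is round, its yaw means nothing. One of the three spares is not needed
- slim_roller_mid (a point): centre of a slimmer steel roller of another type, 26 mm diameter x 76 mm long, standing among the spares; does not belong in the tray
- kraft_sheet: sheet of brown packing board, 200 x 200 x 2 mm, fixed flat on the table to the robot's left; the three spares and the slim roller stand on it about 120 mm apart (at least 95 mm). Origin: centre of its underside
- lock (a joint): the tray's lock lever, on the stand's right side: a steel stem with a dark ball. 0 = leaning 0.5 rad towards the robot (unlocked), 1.0 = leaning 0.5 rad away from the robot (locked, its stop). Starts at 0 to 0.2, stays where it is left, and moves in the upright plane through the tray's level x direction
- lock_tip (a point): centre of the lever's ball, 26 mm across, on a 10 mm stem 90 mm from the pivot to here. The pivot is 30 mm above the table, its axis parallel to the tray's y; the ball stands 109 to 120 mm above the table. A push of 1 to 2 N on the ball moves it
- bearing_ring_mid (a point): loose steel bearing ring lying flat, 80 mm across x 22 mm high, a bystander; its centre
- wrapped_pack_mid (a point): loose paper-wrapped round pack, 68 mm across x 38 mm high, a bystander; its centre
Not all that is in view belongs to the job. What is shaped like the part that bears roller_e_mid but green or yellow is not meant.

How it is judged:
By the outcome, as a careful person would: the job done as asked, in the order asked, and still so for the second after the job is handed in, with the robot touching nothing.
It also fails if it takes over 67 s, if anything falls off the work surface, if the arm or the gripper's body presses on something with over 40 N, if the wrist force passes 120 N, or if a joint passes its speed limit or range.

### The arm

A 6-joint arm with a two-finger parallel gripper is mounted at the origin on the work surface. World frame = base frame: x ahead of the robot, y to its left, z up, the work surface at z = 0. Lengths are in m, angles in rad, forces in N, time in s.
With the tool pointing down it reaches from about 0.3 to 0.875 m from the base axis. Payload 6.4 kg.
Tool frame: the origin (TCP) lies at the very end of the fingers, on their centre line; the grasp point (between the pads) lies ctrl.grip_point_offset behind it (ctrl.grip_point_offset is the distance from the TCP to the grasp point, in m); z points along the fingers, x is the direction in which the jaws open and shut, and the axes are right-handed (so a half turn about z gives the same grasp; the last joint's range is limited). The gripper opens to 85 mm and grips with 20 to 120 N. Pads are 22 mm wide; open, the fingers measure 114 mm over their backs; the gripper's body (76 mm by 85 mm) begins 54 mm behind the grasp point. The pads swing forward as they close: fully open they stand 13 mm farther back than shut.
Start: joints at [1.052, 0.181, 1.607, -0, 1.354, -0.206], TCP at [0.177, 0.547, 0.2] pointing down, gripper open.
Joint ranges: [-2.99, 2.99], [-0.89, 2.07], [0.3, 2.58], [-1.14, 4.28], [0, 2.63], [-3.12, 3.12]. Speed limits (rad/s): [2.57, 2.57, 3.01, 3.14, 3.14, 3.14].

### API

Orientations are given as a unit quaternion [w, x, y, z].
In Python, from bench import get_obs, viewer, workorder, ctrl gives the robot as it stands. The module is installed in compiled form; this text tells all that it offers.
- The arm moves only by the tool move_arm, never from a script. Its argument "increments" is a list of rows, each an object of numbers: "tx", "ty", "tz": the shift along the tool's x, y, z in m; "turn": the turn about the tool's z in degrees. A call has 1 to 20 rows; each row is the pose to reach, as a shift and turn from the pose commanded when the call began, along the tool's axes at that moment; what a row does not reach only later rows make up. A row lasts 1/12 s, in which the tool goes at most 41.7 mm and 7.16 degrees, less where a joint would pass 70% of its speed; a pose out of reach is approached as far as the arm can. A call with a gripper value outside its range is refused whole. "gripper" is the opening, from 0 (shut) to 1 (fully open), set as the call begins (left out, the last holds). The fingers move at their own pace and stop on an object; the grip force is fixed at half the most. Time passes only in rows, so rows that repeat a pose let the fingers close. It gives the time, the measured TCP pose, the force and the opening at its end, in the units of the state.
- get_obs(): the state, without advancing time (a new reading comes with each control period).
- viewer.camera(name): name is "scene" or "top" or "wrist"; returns (picture, depth): 480x640x3 uint8, red, green, blue; 480x640 float32, m along the optical axis (not along the pixel's ray), 0 where there is no reading.
- viewer.get_calibration(name): a dict with "intrinsics" (3x3 intrinsics, pixels), "origin" and "attitude" of the camera in the world. Camera axes: x right, y up, looking along -z (the intrinsics and any distortion apply to the point x, -y, -z); pixel columns grow to the right and rows downward; lengths in m; the calibration is good to about 2 mm. A picture is of the moment at which its call begins: read the wrist's pose just before it. get_calibration takes no time and is no camera call; for the wrist camera it gives the pose at the moment of the call.
- workorder.hand_in(): hands the job in, once; it reports no verdict.
The state is a dict: "time_s": time; "q": joint angles; "dq": joint speeds; "joint_efforts": joint torques, N m; "eef_pos": TCP position; "eef_rot": TCP orientation; "wrist_force": force on the tool from outside, world axes, zero at the start; "torque": the same for the moment, N m; "opening": opening from 0.0 (shut) to 1.0 (fully open).
Only numpy, scipy, OpenCV 4.12 (cv2) and the standard library are available. Lean on these libraries where they do the work, as an engineer would, in place of code of your own. Each camera call takes 0.05 s, during which the arm holds its last target.

## Working session

There is one attempt and no reset: what is moved stays moved. The work goes in short steps, Python scripts to look and compute and a tool call to move; the robot and the scene stay as the last step left them, time stands still between calls to the robot, and variables do not carry over. Pictures are saved under pics/ and viewed, and the job is handed in when it is done.

Besides the shell and the picture viewer there is one more tool, called after "Call:" by a JSON object that holds its "method" and its "body". move_arm: Moves the arm, as the interface text tells. Its arguments: {"type":"object","properties":{"increments":{"type":"array"},"gripper":{"type":"number"}},"required":["increments"]}

```bash
mkdir -p pics; ls; python3 - <<'E'
from bench import get_obs, viewer, ctrl
import cv2, numpy as np
print(get_obs()); print(ctrl.grip_point_offset)
for n in ("scene","top","wrist"):
    c=viewer.get_calibration(n); p,d=viewer.camera(n)
    print(n,{k:np.round(np.array(v),4).tolist() if not isinstance(v,str) else v for k,v in c.items()})
    cv2.imwrite(f"pics/{n}0.png",p[:,:,::-1]); np.savez(f"{n}0.npz",p=p,d=d,K=c["intrinsics"],o=c["origin"],a=c["attitude"])
E
```

```text
pics
{'time_s': 0.0, 'q': array([ 1.05172954e+00,  1.81547700e-01,  1.60808595e+00, -2.19409125e-07,
        1.35378669e+00, -2.06297162e-01]), 'dq': array([-0.000284  ,  0.00050776,  0.0008881 ,  0.00056703, -0.00044212,
       -0.00094602]), 'joint_efforts': array([-2.20686496e-03, -4.44868326e+01, -3.51333618e+01, -5.23308299e-04,
        9.08417307e-03,  3.17843774e-05]), 'eef_pos': array([0.17658049, 0.54653907, 0.1995428 ]), 'eef_rot': array([ 3.74992635e-04,  8.08608043e-01,  5.88347004e-01, -8.33362688e-04]), 'wrist_force': array([ 0.14527914, -1.23088098, -0.70651307]), 'torque': array([-0.00936337, -0.03082601,  0.04428851]), 'opening': 0.9992476004605346}
0.0187
scene {'intrinsics': [[433.8135, 0.0, 324.9866], [0.0, 433.8135, 241.9927], [0.0, 0.0, 1.0]], 'origin': [1.0209, -0.4047, 0.6044], 'attitude': [0.8174, 0.4146, 0.184, 0.3552]}
top {'intrinsics': [[458.3581, 0.0, 322.8976], [0.0, 458.3581, 241.9202], [0.0, 0.0, 1.0]], 'origin': [0.4015, 0.0721, 0.971], 'attitude': [0.7117, 0.0559, -0.058, -0.6979]}
wrist {'intrinsics': [[352.1913, 0.0, 316.5871], [0.0, 352.1913, 236.6002], [0.0, 0.0, 1.0]], 'origin': [0.1131, 0.5667, 0.3737], 'attitude': [0.8015, -0.1076, -0.0775, 0.5831]}
```

View pics/scene0.png

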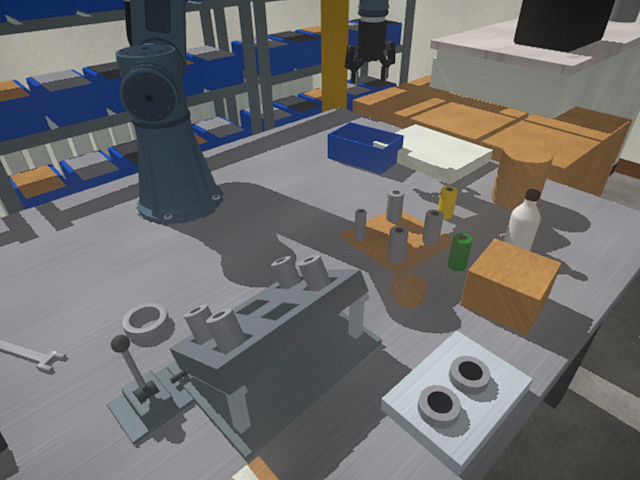

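View pics/top0.png

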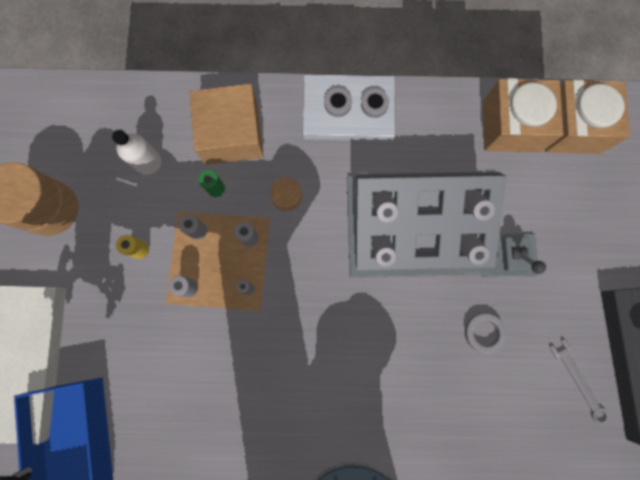

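View pics/wrist0.png

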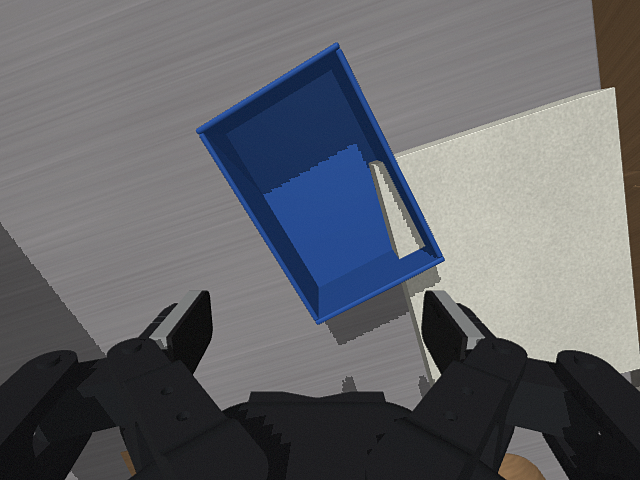

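```bash
cat > h.py <<'E'
import numpy as np, cv2
from scipy.spatial.transform import Rotation as R
def load(n):
    z=np.load(n); return z
def pts(z,stepmask=None):
    d=z['d'];K=z['K'];v,u=np.mgrid[0:480,0:640]
    c=np.stack([(u-K[0,2])/K[0,0]*d,-(v-K[1,2])/K[1,1]*d,-d],-1)
    a=z['a'];Rm=R.from_quat([a[1],a[2],a[3],a[0]]).as_matrix() if np.shape(a)==(4,) else a
    return c@Rm.T+z['o']
def proj(z,P):
    a=z['a'];Rm=R.from_quat([a[1],a[2],a[3],a[0]]).as_matrix()
    c=(np.atleast_2d(P)-z['o'])@Rm;K=z['K']
    return np.stack([K[0,0]*c[:,0]/-c[:,2]+K[0,2],K[1,1]*-c[:,1]/-c[:,2]+K[1,2]],-1)
E
python3 - <<'E'
from h import *
z=load('top0.npz');W=pts(z)
def s(u,v): print((u,v),np.round(W[v,u],4))
for p in [(100,350),(420,330),(190,222),(243,228),(181,283),(244,286),(220,260),(386,210),(483,209),(384,256),(479,254),(428,245),(429,205),(420,222),(375,225),(450,225),(538,266),(485,333),(287,193)]: s(*p)
im=z['p'][150:330,140:580,::-1]
im=cv2.resize(im[:,200:420],None,fx=3.4,fy=3.3,interpolation=cv2.INTER_CUBIC); cv2.imwrite('pics/t1.png',im)
cv2.imwrite('pics/t2.png',cv2.resize(z['p'][195:325,155:285,::-1],None,fx=4.5,fy=4.5,interpolation=cv2.INTER_CUBIC))
E
```

```text
(100, 350) [ 0.3244  0.5269 -0.0015]
(420, 330) [ 3.777e-01 -1.349e-01  2.000e-04]
(190, 222) [0.5815 0.3354 0.0784]
(243, 228) [0.5716 0.2298 0.0779]
(181, 283) [0.4604 0.3449 0.0785]
(244, 286) [0.457  0.2223 0.0791]
(220, 260) [0.5156 0.2884 0.004 ]
(386, 210) [ 0.5935 -0.0418  0.1636]
(483, 209) [ 0.5996 -0.2182  0.1611]
(384, 256) [ 0.5155 -0.0439  0.12  ]
(479, 254) [ 0.5233 -0.2232  0.1171]
(428, 245) [ 0.5499 -0.144   0.0463]
(429, 205) [ 0.6234 -0.1376  0.0881]
(420, 222) [ 0.5843 -0.1148  0.1086]
(375, 225) [ 0.5778 -0.029   0.1029]
(450, 225) [ 0.5808 -0.174   0.1029]
(538, 266) [ 0.5019 -0.3297  0.1245]
(485, 333) [ 0.3741 -0.2707 -0.0011]
(287, 193) [0.6557 0.1482 0.0382]
```

View pics/t1.png

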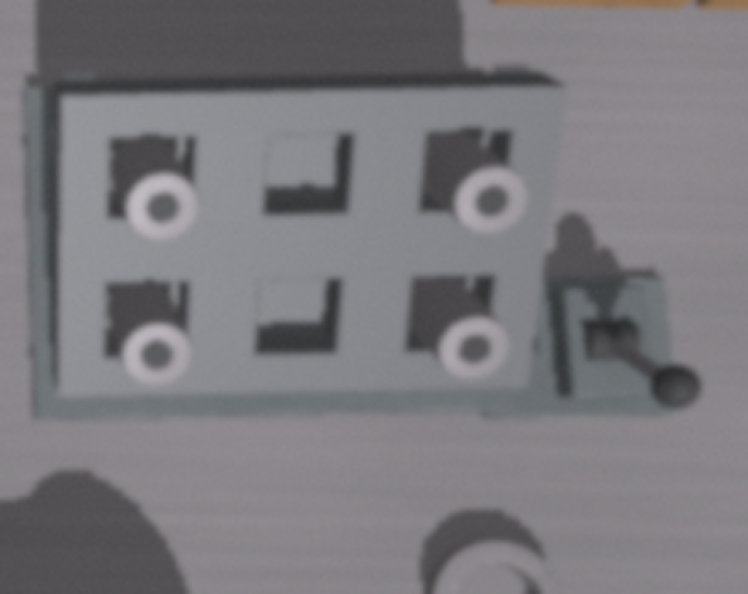

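View pics/t2.png

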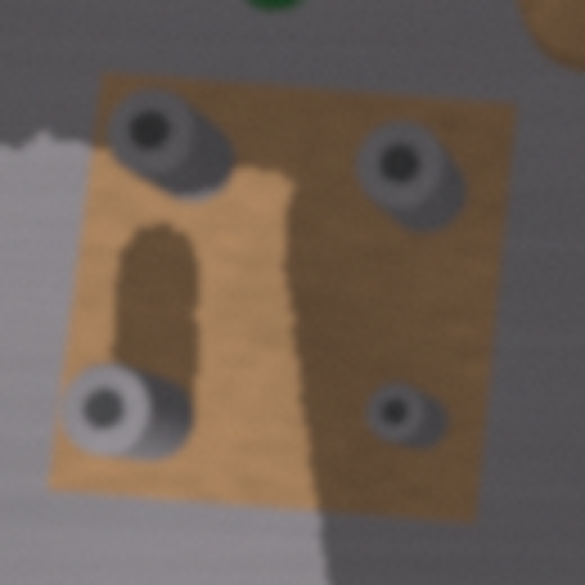

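```bash
cat >> h.py <<'E'
def fitface(z):
    """plane of tray face from depth; then tray axes"""
    W=pts(z);P=W.reshape(-1,3)
    m=(P[:,0]>.46)&(P[:,0]<.72)&(P[:,1]>-.33)&(P[:,1]<.06)&(P[:,2]>.04)&(P[:,2]<.22)
    Q=P[m];rng=np.random.default_rng(0);best=None
    for i in range(1500):
        a,b,c=Q[rng.choice(len(Q),3,False)];n=np.cross(b-a,c-a);l=np.linalg.norm(n)
        if l<1e-5: continue
        n/=l; n*=np.sign(n[2])
        if not .8<n[2]<.93: continue
        k=np.abs((Q-a)@n)<.003
        if best is None or k.sum()>best.sum(): best=k
    for _ in range(3):
        c=Q[best].mean(0);n=np.linalg.svd(Q[best]-c)[2][2];n*=np.sign(n[2])
        best=np.abs((Q-c)@n)<.003
    return c,n,best.sum(),np.std((Q[best]-c)@n)
E
python3 - <<'E'
from h import *
for f in('top0.npz','scene0.npz'):
    z=load(f);c,n,k,s=fitface(z)
    print(f,np.round(c,4),np.round(n,4),'tilt',np.degrees(np.arccos(n[2])),'yaw',np.degrees(np.arctan2(-n[1],-n[0])),k,s)
    # point on plane at z=.1.. height at x=.58,y=-.135
    print('plane z at (.58,-.135):',c[2]-(n[0]*(.58-c[0])+n[1]*(-.135-c[1]))/n[2])
    ps=np.arctan2(-n[1],-n[0])
    ey=np.array([-np.sin(ps),np.cos(ps),0]);ex=np.cross(ey,n)
    O=np.array([.58,-.135,0]);O[2]=c[2]-(n[0]*(.58-c[0])+n[1]*(-.135-c[1]))/n[2]
    S=.00025*2
    # rectified: rows down = -ex, cols right = -ey ; 340x240 mm
    H,Wd=520,680
    v,u=np.mgrid[0:H,0:Wd]
    X=O+((H/2-v)*S)[...,None]*ex+((Wd/2-u)*S)[...,None]*ey
    q=proj(z,X.reshape(-1,3)).reshape(H,Wd,2).astype(np.float32)
    im=cv2.remap(z['p'][:,:,::-1].copy(),q[...,0],q[...,1],cv2.INTER_CUBIC)
    for x in range(0,Wd,20): cv2.line(im,(x,0),(x,4 if x%100 else 12),(0,255,255),1)
    for y in range(0,H,20): cv2.line(im,(0,y),(4 if y%100 else 12,y),(0,255,255),1)
    cv2.imwrite('pics/rect_'+f[:-5]+'.png',im)
E
```

```text
top0.npz [ 0.5878 -0.13    0.1054] [-0.5009 -0.0212  0.8652] tilt 30.089866729600566 yaw 2.4291907187565367 8900 0.0013149942926393035
plane z at (.58,-.135): 0.10078628016718771
scene0.npz [ 0.6043 -0.1541  0.1168] [-0.4964 -0.0218  0.8678] tilt 29.79049381874962 yaw 2.5178137807940257 4693 0.0008692618229909866
plane z at (.58,-.135): 0.1033156374065882
```

View pics/rect_top.png

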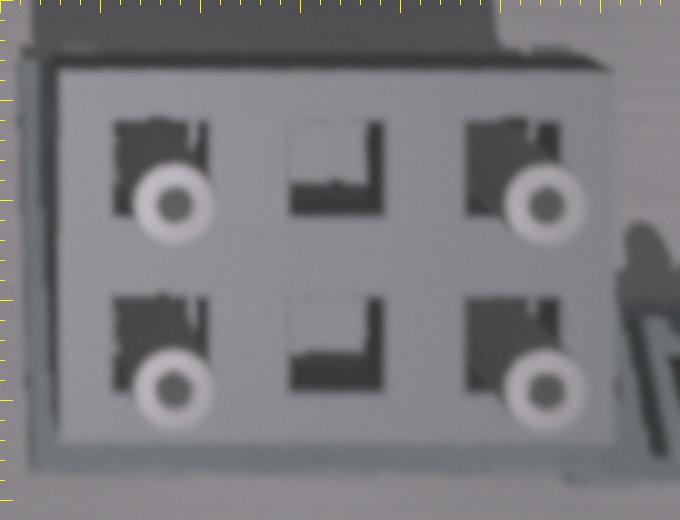

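View pics/rect_scene.png

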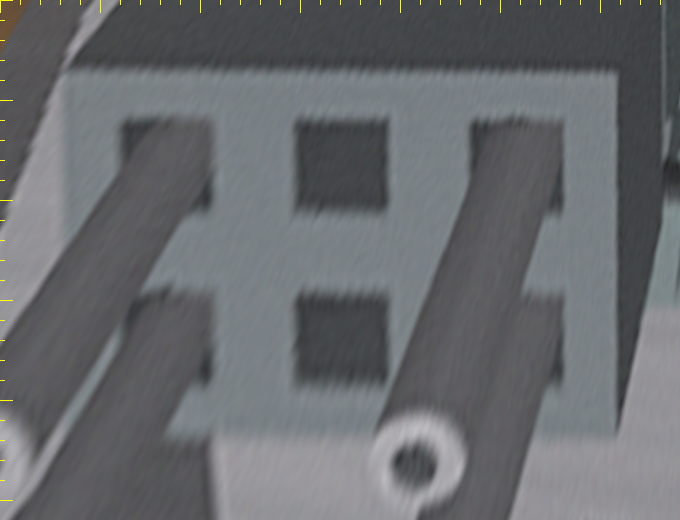

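The empty pockets are the middle ones: pocket 1 at about (428,245) and pocket 4 at (429,202) in the top view. The three 40 mm spares are at (190,222), (243,228) and (181,283). The one at (244,286) is visibly slimmer, and the green (210,183) and yellow (132,246) ones are decoys. The lever ball is at (538,266).

Next I move above the sheet for a wrist view.

Call:
{"method": "move_arm", "body": {"increments": [{"tx": -0.16,"ty": 0.339,"tz": -0.05,"turn": -20.4},{"tx": -0.16,"ty": 0.339,"tz": -0.05,"turn": -20.4},{"tx": -0.16,"ty": 0.339,"tz": -0.05,"turn": -20.4},{"tx": -0.16,"ty": 0.339,"tz": -0.05,"turn": -20.4},{"tx": -0.16,"ty": 0.339,"tz": -0.05,"turn": -20.4},{"tx": -0.16,"ty": 0.339,"tz": -0.05,"turn": -20.4},{"tx": -0.16,"ty": 0.339,"tz": -0.05,"turn": -20.4},{"tx": -0.16,"ty": 0.339,"tz": -0.05,"turn": -20.4},{"tx": -0.16,"ty": 0.339,"tz": -0.05,"turn": -20.4},{"tx": -0.16,"ty": 0.339,"tz": -0.05,"turn": -20.4},{"tx": -0.16,"ty": 0.339,"tz": -0.05,"turn": -20.4},{"tx": -0.16,"ty": 0.339,"tz": -0.05,"turn": -20.4},{"tx": -0.16,"ty": 0.339,"tz": -0.05,"turn": -20.4},{"tx": -0.16,"ty": 0.339,"tz": -0.05,"turn": -20.4}]}}

```text
time_s: 1.32
eef_pos: [0.4489, 0.2917, 0.2501]
eef_rot: [-0.0, 0.691, 0.723, -0.0]
wrist_force: [0.7, 0.9, -0.5]
opening: 0.996
```

```bash
cat >> h.py <<'E'
def snap(n,tag):
    from bench import viewer,get_obs
    o=get_obs();c=viewer.get_calibration(n);p,d=viewer.camera(n)
    cv2.imwrite(f"pics/{tag}.png",p[:,:,::-1]);np.savez(f"{tag}.npz",p=p,d=d,K=c["intrinsics"],o=c["origin"],a=c["attitude"])
    print('t',round(o['time_s'],2),'pos',np.round(o['eef_pos'],4),'rot',np.round(o['eef_rot'],4),'F',np.round(o['wrist_force'],1),'op',round(o['opening'],3))
    return load(f"{tag}.npz")
E
python3 -c "
from h import *
z=snap('wrist','w1');print(z['o'],z['a'])"
```

```text
t 1.32 pos [0.4489 0.2917 0.2501] rot [-4.000e-04  6.909e-01  7.229e-01 -3.000e-04] F [ 0.7  0.9 -0.5] op 0.996
[0.38222893 0.28801868 0.42408493] [ 0.68497904 -0.09125763 -0.09576577  0.71645285]
```

View pics/w1.png

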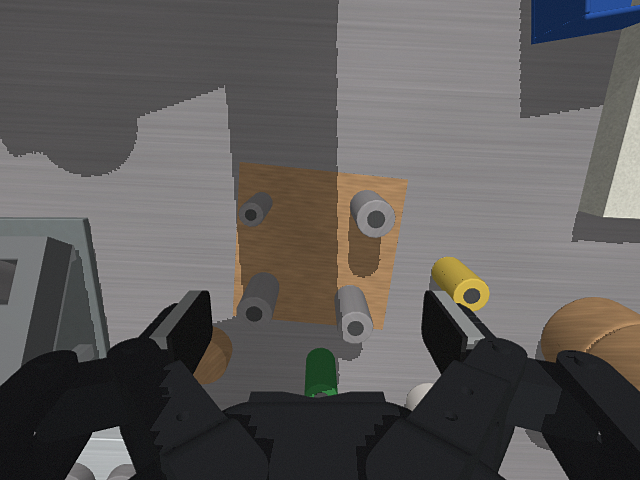

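```bash
cat >> h.py <<'E'
def tops(z,lo=.070,hi=.088,box=(.40,.65,.15,.42)):
    W=pts(z);m=((W[...,2]>lo)&(W[...,2]<hi)&(W[...,0]>box[0])&(W[...,0]<box[1])&(W[...,1]>box[2])&(W[...,1]<box[3])).astype(np.uint8)
    n,l,s,c=cv2.connectedComponentsWithStats(m)
    for i in range(1,n):
        if s[i,4]<60: continue
        ys,xs=np.where(l==i)
        h=cv2.convexHull(np.stack([xs,ys],1)); (u,v),r=cv2.minEnclosingCircle(h)
        P=W[l==i]; M=cv2.moments(h); cu,cv_=M['m10']/M['m00'],M['m01']/M['m00']
        # ray at hull centroid with plane z=.078
        K=z['K'];a=z['a'];Rm=R.from_quat([a[1],a[2],a[3],a[0]]).as_matrix()
        d=Rm@np.array([(cu-K[0,2])/K[0,0],-(cv_-K[1,2])/K[1,1],-1]);t=(.078-z['o'][2])/d[2];X=z['o']+t*d
        print(s[i,4],'px',round(cu,1),round(cv_,1),'r',round(r,1),'center',np.round(X,4),'zmed',round(np.median(P[:,2]),4), 'ext mm',np.round(np.ptp(P[:,:2],axis=0)*1000,1))
E
python3 -c "
from h import *
for f in('w1.npz','top0.npz','scene0.npz'): print(f);tops(load(f))"
```

```text
w1.npz
1217 px 374.8 217.6 r 20.0 center [0.4538 0.3499 0.078 ] zmed 0.0785 ext mm [39.3 39.8]
530 px 251.2 213.3 r 13.1 center [0.455  0.2259 0.078 ] zmed 0.0784 ext mm [25.3 25.6]
1036 px 254.3 311.0 r 18.6 center [0.5624 0.2289 0.078 ] zmed 0.0784 ext mm [38.9 39.2]
1001 px 354.5 325.2 r 18.3 center [0.5746 0.3383 0.078 ] zmed 0.0784 ext mm [38.9 38.8]
top0.npz
321 px 188.1 223.7 r 10.3 center [0.5782 0.339  0.078 ] zmed 0.0775 ext mm [38.9 38.8]
311 px 243.4 230.9 r 10.1 center [0.5658 0.2287 0.078 ] zmed 0.0775 ext mm [38.9 38.5]
338 px 178.0 285.2 r 10.5 center [0.4562 0.3506 0.078 ] zmed 0.0775 ext mm [39.1 38.9]
137 px 242.2 286.0 r 6.7 center [0.457  0.2259 0.078 ] zmed 0.0773 ext mm [23.5 25. ]
scene0.npz
151 px 394.8 193.4 r 8.1 center [0.4579 0.3446 0.078 ] zmed 0.0788 ext mm [40.  42.9]
88 px 359.9 212.4 r 5.6 center [0.4593 0.22   0.078 ] zmed 0.0785 ext mm [24.3 25.2]
188 px 433.7 214.9 r 8.9 center [0.5802 0.3328 0.078 ] zmed 0.0788 ext mm [38.9 41.9]
213 px 398.1 231.7 r 9.3 center [0.5679 0.2229 0.078 ] zmed 0.0787 ext mm [37.9 41.9]
```

Wrist crop: the full-size spares' tops are at (375,218), (254,311) and (355,325), each 39 mm across. The slim one is at (251,213), 25 mm across. Next I look at the tray with the wrist camera.

Call:
{"method": "move_arm", "body": {"increments": [{"tx": -0.42,"ty": -0.04,"tz": -0.05},{"tx": -0.42,"ty": -0.04,"tz": -0.05},{"tx": -0.42,"ty": -0.04,"tz": -0.05},{"tx": -0.42,"ty": -0.04,"tz": -0.05},{"tx": -0.42,"ty": -0.04,"tz": -0.05},{"tx": -0.42,"ty": -0.04,"tz": -0.05},{"tx": -0.42,"ty": -0.04,"tz": -0.05},{"tx": -0.42,"ty": -0.04,"tz": -0.05},{"tx": -0.42,"ty": -0.04,"tz": -0.05},{"tx": -0.42,"ty": -0.04,"tz": -0.05},{"tx": -0.42,"ty": -0.04,"tz": -0.05},{"tx": -0.42,"ty": -0.04,"tz": -0.05},{"tx": -0.42,"ty": -0.04,"tz": -0.05},{"tx": -0.42,"ty": -0.04,"tz": -0.05}]}}

```text
validation failed for argument at $.in...
```

```bash
cat >> h.py <<'E'
def rect(z,c,n,ps,tag,O2=(.58,-.135)):
    ey=np.array([-np.sin(ps),np.cos(ps),0]);ex=np.cross(ey,n)
    O=np.array([*O2,c[2]-(n[0]*(O2[0]-c[0])+n[1]*(O2[1]-c[1]))/n[2]])
    H,Wd,S=520,680,.0005;v,u=np.mgrid[0:H,0:Wd]
    X=O+((H/2-v)*S)[...,None]*ex+((Wd/2-u)*S)[...,None]*ey
    q=proj(z,X.reshape(-1,3)).reshape(H,Wd,2).astype(np.float32)
    im=cv2.remap(z['p'][:,:,::-1].copy(),q[...,0],q[...,1],cv2.INTER_CUBIC)
    cv2.imwrite('pics/'+tag+'.png',im); np.save(tag+'.npy',im)
    return O,ex,ey
E
python3 -c "
from h import *
z=snap('wrist','w2')
c,n,k,s=fitface(z);ps=np.arctan2(-n[1],-n[0]);print(c,n,k,s,np.degrees(ps),np.degrees(np.arccos(n[2])))
O,ex,ey=rect(z,c,n,ps,'rectw2');print(O)"
```

```text
t 1.37 pos [0.4489 0.2917 0.2501] rot [-3.000e-04  6.909e-01  7.230e-01 -3.000e-04] F [ 0.6  0.5 -0.5] op 1.0
[ 0.55139047 -0.01171783  0.08900825] [-0.50052726 -0.01100458  0.86565083] 4564 0.0009180623154108345 1.2595003597524186 30.042895291847287
[ 0.58       -0.135       0.10398332]
```

View pics/w2.png

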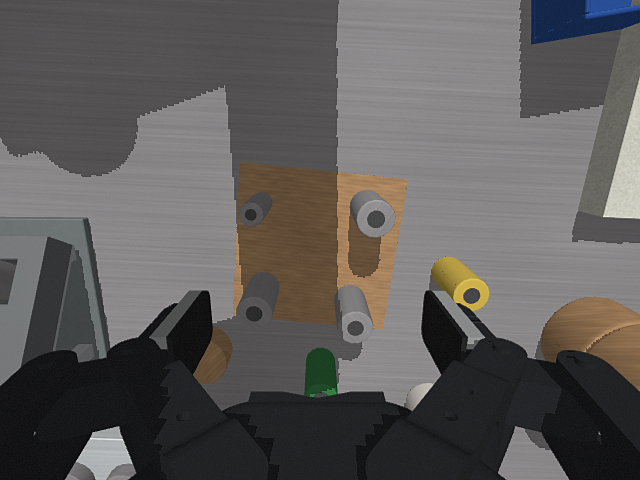

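View pics/rectw2.png

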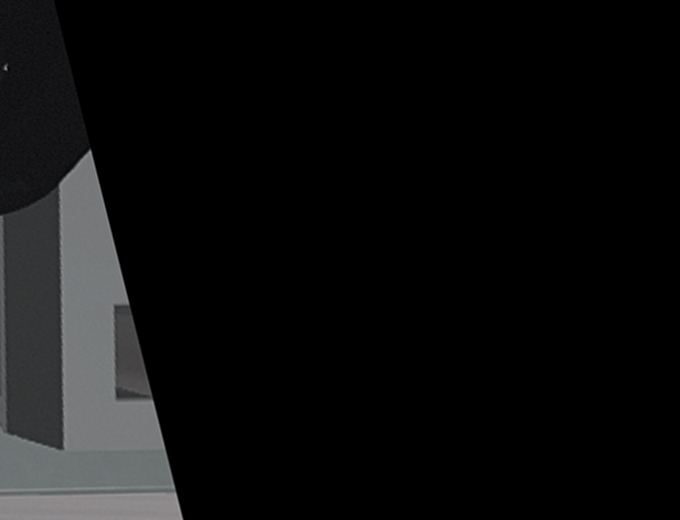

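The move was refused, probably because 0.42 exceeds a limit on the shift. I'll split it into two calls.

Call:
{"method": "move_arm", "body": {"increments": [{"tx": -0.33,"ty": -0.03,"tz": -0.05},{"tx": -0.33,"ty": -0.03,"tz": -0.05},{"tx": -0.33,"ty": -0.03,"tz": -0.05},{"tx": -0.33,"ty": -0.03,"tz": -0.05},{"tx": -0.33,"ty": -0.03,"tz": -0.05},{"tx": -0.33,"ty": -0.03,"tz": -0.05},{"tx": -0.33,"ty": -0.03,"tz": -0.05},{"tx": -0.33,"ty": -0.03,"tz": -0.05},{"tx": -0.33,"ty": -0.03,"tz": -0.05}]}}

```text
validation failed for argument at $.in...
```

Call:
{"method": "move_arm", "body": {"increments": [{"tx": -0.09,"ty": -0.02},{"tx": -0.09,"ty": -0.02},{"tx": -0.09,"ty": -0.02},{"tx": -0.09,"ty": -0.02},{"tx": -0.09,"ty": -0.02}]}}

```text
validation failed for argument at $.in...
```

```bash
python3 -c "
from h import *
z=snap('wrist','w3')
c,n,k,s=fitface(z);ps=np.arctan2(-n[1],-n[0]);print(c,n,k,s,np.degrees(ps),np.degrees(np.arccos(n[2])))
O,ex,ey=rect(z,c,n,ps,'rectw3');print(O)"
```

```text
t 1.42 pos [0.4491 0.2917 0.2503] rot [-2.000e-04  6.909e-01  7.230e-01 -2.000e-04] F [0.4 0.7 0.1] op 1.0
[ 0.55159875 -0.01171973  0.08911788] [-0.50048015 -0.01080828  0.86568054] 4581 0.0009302714763634661 1.237156854185674 30.039494976397272
[ 0.58       -0.135       0.10399844]
```

View pics/w3.png

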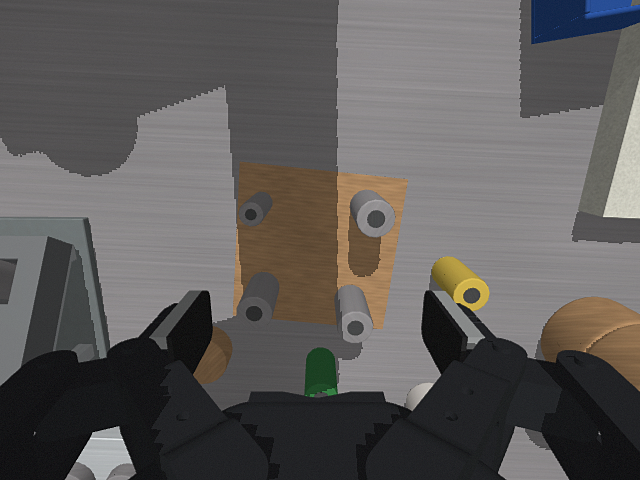

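View pics/rectw3.png

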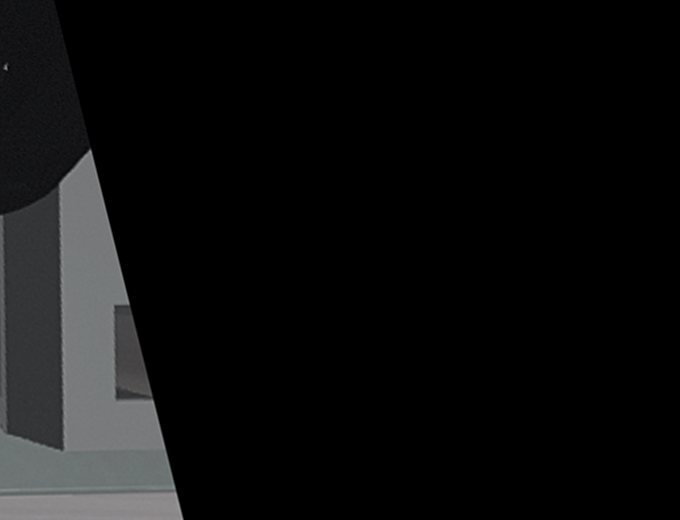

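The rows probably need all four keys, so I'll include "turn".

Call:
{"method": "move_arm", "body": {"increments": [{"tx": -0.42,"ty": -0.05,"tz": -0.05,"turn": 0},{"tx": -0.42,"ty": -0.05,"tz": -0.05,"turn": 0},{"tx": -0.42,"ty": -0.05,"tz": -0.05,"turn": 0},{"tx": -0.42,"ty": -0.05,"tz": -0.05,"turn": 0},{"tx": -0.42,"ty": -0.05,"tz": -0.05,"turn": 0},{"tx": -0.42,"ty": -0.05,"tz": -0.05,"turn": 0},{"tx": -0.42,"ty": -0.05,"tz": -0.05,"turn": 0},{"tx": -0.42,"ty": -0.05,"tz": -0.05,"turn": 0},{"tx": -0.42,"ty": -0.05,"tz": -0.05,"turn": 0},{"tx": -0.42,"ty": -0.05,"tz": -0.05,"turn": 0},{"tx": -0.42,"ty": -0.05,"tz": -0.05,"turn": 0},{"tx": -0.42,"ty": -0.05,"tz": -0.05,"turn": 0},{"tx": -0.42,"ty": -0.05,"tz": -0.05,"turn": 0}]}}

```text
time_s: 2.55
eef_pos: [0.4184, -0.1307, 0.3003]
eef_rot: [-0.0, 0.692, 0.722, 0.0]
wrist_force: [0.4, 0.5, 0.0]
opening: 0.998
```

```bash
python3 -c "
from h import *
z=snap('wrist','w4')
c,n,k,s=fitface(z);ps=np.arctan2(-n[1],-n[0]);print(c,n,k,s,np.degrees(ps),np.degrees(np.arccos(n[2])))
O,ex,ey=rect(z,c,n,ps,'rectw4');print(O)"
```

```text
t 2.55 pos [ 0.4184 -0.1307  0.3003] rot [-4.000e-04  6.920e-01  7.219e-01  3.000e-04] F [0.4 0.5 0. ] op 0.998
[ 0.56454281 -0.12428499  0.09409685] [-0.49908593 -0.02072099  0.86630472] 19583 0.0008543239272579188 2.3774338854844044 29.967976798293137
[ 0.58       -0.135       0.10274559]
```

View pics/w4.png

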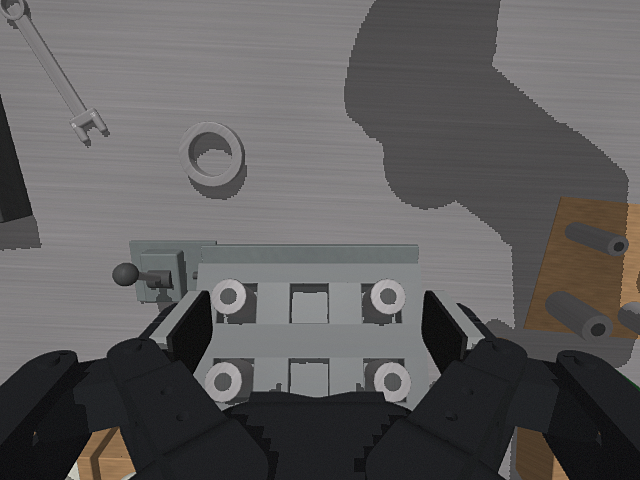

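View pics/rectw4.png

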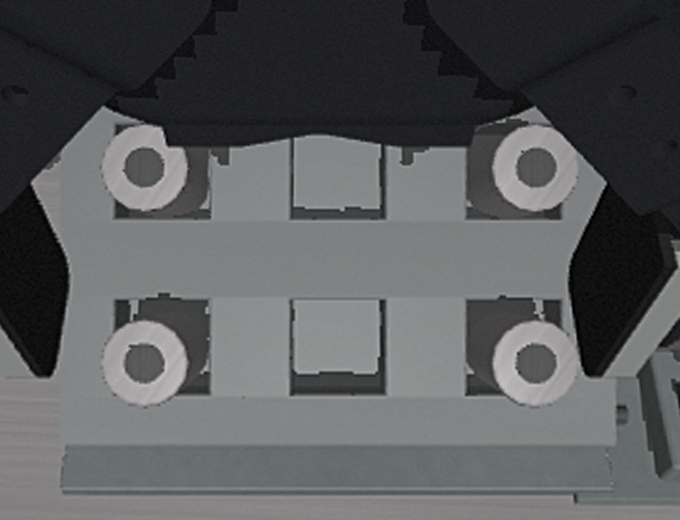

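Wrist view: pockets 1 and 4 are empty, at about (309,303) and (309,377). The lever ball is at (125,274). I'll hover over the spare at (0.564, 0.229), seen at pixel (254,311) in the earlier wrist view.

Call:
{"method": "move_arm", "body": {"increments": [{"tx": 0.353,"ty": 0.161,"tz": 0.17,"turn": 0},{"tx": 0.353,"ty": 0.161,"tz": 0.17,"turn": 0},{"tx": 0.353,"ty": 0.161,"tz": 0.17,"turn": 0},{"tx": 0.353,"ty": 0.161,"tz": 0.17,"turn": 0},{"tx": 0.353,"ty": 0.161,"tz": 0.17,"turn": 0},{"tx": 0.353,"ty": 0.161,"tz": 0.17,"turn": 0},{"tx": 0.353,"ty": 0.161,"tz": 0.17,"turn": 0},{"tx": 0.353,"ty": 0.161,"tz": 0.17,"turn": 0},{"tx": 0.353,"ty": 0.161,"tz": 0.17,"turn": 0},{"tx": 0.353,"ty": 0.161,"tz": 0.17,"turn": 0},{"tx": 0.353,"ty": 0.161,"tz": 0.17,"turn": 0},{"tx": 0.353,"ty": 0.161,"tz": 0.17,"turn": 0},{"tx": 0.353,"ty": 0.161,"tz": 0.17,"turn": 0},{"tx": 0.353,"ty": 0.161,"tz": 0.17,"turn": 0}]}}

```text
time_s: 3.77
eef_pos: [0.5636, 0.2286, 0.1313]
eef_rot: [0.0, 0.691, 0.723, 0.0]
wrist_force: [-0.2, 0.1, 1.0]
opening: 1.001
```

```bash
python3 -c "
from h import *
z=snap('wrist','w5');tops(z)"
```

```text
t 3.77 pos [0.5636 0.2286 0.1313] rot [3.000e-04 6.913e-01 7.226e-01 2.000e-04] F [-0.2  0.1  1. ] op 1.001
4043 px 526.8 77.7 r 39.7 center [0.4553 0.3485 0.078 ] zmed 0.0785 ext mm [39.5 39.9]
1596 px 319.6 70.2 r 24.1 center [0.4566 0.2251 0.078 ] zmed 0.0786 ext mm [26.  25.6]
2635 px 316.8 243.5 r 29.4 center [0.5635 0.2282 0.078 ] zmed 0.0785 ext mm [39.2 39.2]
2660 px 474.8 267.2 r 30.7 center [0.5757 0.3371 0.078 ] zmed 0.0785 ext mm [39.1 39.7]
```

View pics/w5.png

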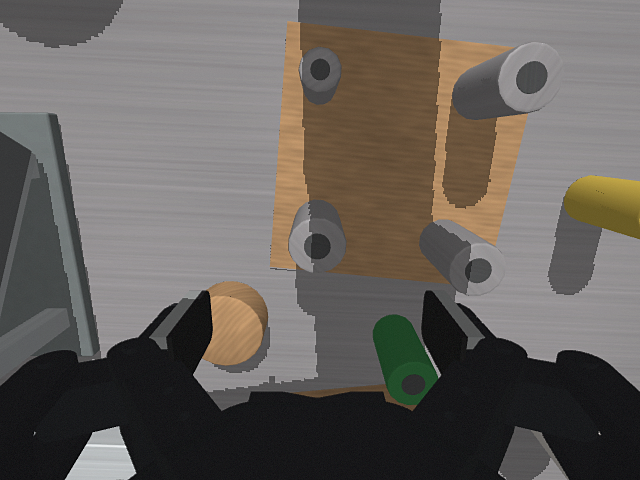

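The target's top at (317,243) is centred under the TCP to within 1 mm. I'll descend and close.

Call:
{"method": "move_arm", "body": {"increments": [{"tx": 0,"ty": 0,"tz": 0.03,"turn": 0},{"tx": 0,"ty": 0,"tz": 0.06,"turn": 0},{"tx": 0,"ty": 0,"tz": 0.08,"turn": 0},{"tx": 0,"ty": 0,"tz": 0.088,"turn": 0},{"tx": 0,"ty": 0,"tz": 0.089,"turn": 0},{"tx": 0,"ty": 0,"tz": 0.089,"turn": 0}]}}

```text
time_s: 4.32
eef_pos: [0.5647, 0.2278, 0.0426]
eef_rot: [0.0, 0.692, 0.722, 0.0]
wrist_force: [0.1, -0.8, 0.5]
opening: 0.998
```

Call:
{"method": "move_arm", "body": {"increments": [{"tx": 0,"ty": 0,"tz": 0,"turn": 0},{"tx": 0,"ty": 0,"tz": 0,"turn": 0},{"tx": 0,"ty": 0,"tz": 0,"turn": 0},{"tx": 0,"ty": 0,"tz": 0,"turn": 0},{"tx": 0,"ty": 0,"tz": 0,"turn": 0},{"tx": 0,"ty": 0,"tz": 0,"turn": 0},{"tx": 0,"ty": 0,"tz": 0,"turn": 0},{"tx": 0,"ty": 0,"tz": 0,"turn": 0},{"tx": 0,"ty": 0,"tz": 0,"turn": 0},{"tx": 0,"ty": 0,"tz": 0,"turn": 0}], "gripper": 0.2}}

```text
time_s: 5.15
eef_pos: [0.565, 0.2288, 0.0432]
eef_rot: [0.001, 0.692, 0.722, 0.001]
wrist_force: [-2.2, -0.7, 7.1]
opening: 0.42
```

Call:
{"method": "move_arm", "body": {"increments": [{"tx": 0,"ty": 0,"tz": -0.01,"turn": 0},{"tx": 0,"ty": 0,"tz": -0.03,"turn": 0},{"tx": 0,"ty": 0,"tz": -0.06,"turn": 0},{"tx": 0,"ty": 0,"tz": -0.1,"turn": 0},{"tx": 0,"ty": 0,"tz": -0.14,"turn": 0},{"tx": 0,"ty": 0,"tz": -0.16,"turn": 0},{"tx": 0,"ty": 0,"tz": -0.16,"turn": 0}]}}

```text
time_s: 5.73
eef_pos: [0.5671, 0.2292, 0.2079]
eef_rot: [0.003, 0.692, 0.722, 0.004]
wrist_force: [1.6, 0.3, -5.0]
opening: 0.414
```

```bash
python3 -c "
from h import *
z=snap('wrist','w6');tops(z,.2,.4,(.3,.7,0,.5))
W=pts(z); print(W[330:420:15,316])"
```

```text
t 5.73 pos [0.5671 0.2292 0.2079] rot [0.0029 0.6915 0.7223 0.0041] F [ 1.6  0.3 -5. ] op 0.414
82991 px 317.9 392.2 r 320.6 center [0.7496 0.2381 0.078 ] zmed 0.3169 ext mm [ 88.  126.5]
[[0.58013051 0.22885859 0.2434959 ]
 [0.74057583 0.2357944  0.00718176]
 [0.74110818 0.2358106  0.03617099]
 [0.74001493 0.23575742 0.06366623]
 [0.74020573 0.23576042 0.08630086]
 [0.5539029  0.22771654 0.31826949]]
```

View pics/w6.png

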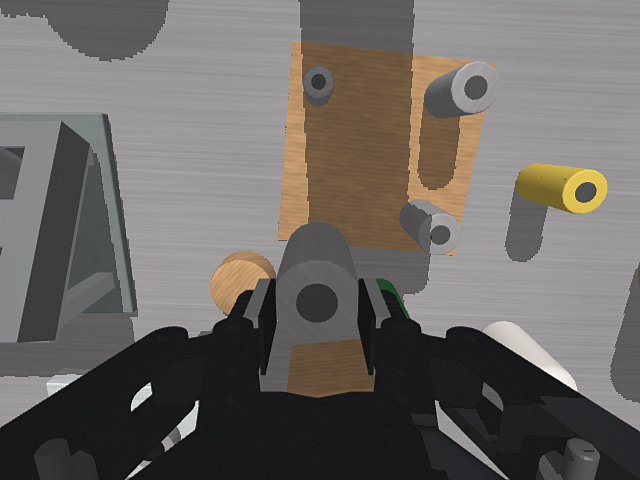

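```bash
cat >> h.py <<'E'
def heldtop(z,eef,R_=None):
    W=pts(z)
    m=((np.abs(W[...,2]-(eef[2]+.0356))<.02)&(np.hypot(W[...,0]-eef[0],W[...,1]-eef[1])<.03)).astype(np.uint8)
    # cylinder top plane: points; use fit plane
    P=W[m>0]; 
    hi=P[P[:,2]>np.percentile(P[:,2],60)]
    return P
E
python3 -c "
from h import *
z=load('w6.npz');W=pts(z)
for v in range(225,345,8):print(v,np.round(W[v,[290,317,345]],4).tolist())
"
```

```text
225 [[0.5935, 0.2007, 0.003], [0.5489, 0.2281, 0.1779], [0.5912, 0.2616, 0.002]]
233 [[0.6027, 0.2009, 0.0029], [0.5484, 0.228, 0.198], [0.6003, 0.2621, 0.0023]]
241 [[0.5562, 0.213, 0.189], [0.548, 0.228, 0.2144], [0.5568, 0.245, 0.1824]]
249 [[0.5543, 0.2144, 0.2093], [0.5476, 0.2279, 0.2286], [0.5548, 0.2431, 0.2042]]
257 [[0.5528, 0.2156, 0.226], [0.5479, 0.2279, 0.2388], [0.5525, 0.2414, 0.2239]]
265 [[0.5515, 0.2165, 0.2401], [0.5501, 0.228, 0.2427], [0.5509, 0.2401, 0.239]]
273 [[0.5539, 0.2168, 0.2432], [0.5534, 0.2281, 0.2433], [0.5527, 0.2398, 0.2437]]
281 [[0.5581, 0.2168, 0.242], [0.5574, 0.2283, 0.2423], [0.5564, 0.2401, 0.2436]]
289 [[0.5611, 0.217, 0.2434], [0.5607, 0.2284, 0.2433], [0.5604, 0.2404, 0.2427]]
297 [[0.5649, 0.2171, 0.2432], [0.5642, 0.2286, 0.2438], [0.5639, 0.2406, 0.2432]]
305 [[0.5686, 0.2172, 0.2433], [0.5678, 0.2288, 0.2439], [0.5672, 0.2407, 0.2441]]
313 [[0.5727, 0.2172, 0.2428], [0.5717, 0.2289, 0.2437], [0.5716, 0.2411, 0.243]]
321 [[0.5765, 0.2173, 0.2429], [0.5752, 0.2291, 0.2443], [0.575, 0.2413, 0.2438]]
329 [[0.5798, 0.2175, 0.2441], [0.5797, 0.2293, 0.2433], [0.5791, 0.2416, 0.2435]]
337 [[0.7357, 0.2037, -0.0004], [0.5832, 0.2294, 0.2441], [0.7323, 0.2709, 0.0005]]
```

The roller is held upright and centred: its top at (317,303) is 36 mm above the TCP, and its foot is 40 mm below. The tool can't tilt, so the roller needs to turn 30° between the pads. The tray's high rear wall leans exactly 30°, so pressing the roller's foot gently against it should align it. I'll go behind the tray.

Call:
{"method": "move_arm", "body": {"increments": [{"tx": -0.364,"ty": 0.128,"tz": -0.052,"turn": 0},{"tx": -0.364,"ty": 0.128,"tz": -0.052,"turn": 0},{"tx": -0.364,"ty": 0.128,"tz": -0.052,"turn": 0},{"tx": -0.364,"ty": 0.128,"tz": -0.052,"turn": 0},{"tx": -0.364,"ty": 0.128,"tz": -0.052,"turn": 0},{"tx": -0.364,"ty": 0.128,"tz": -0.052,"turn": 0},{"tx": -0.364,"ty": 0.128,"tz": -0.052,"turn": 0},{"tx": -0.364,"ty": 0.128,"tz": -0.052,"turn": 0},{"tx": -0.364,"ty": 0.128,"tz": -0.052,"turn": 0},{"tx": -0.364,"ty": 0.128,"tz": -0.052,"turn": 0},{"tx": -0.364,"ty": 0.128,"tz": -0.052,"turn": 0},{"tx": -0.364,"ty": 0.128,"tz": -0.052,"turn": 0},{"tx": -0.364,"ty": 0.128,"tz": -0.052,"turn": 0}]}}

```text
time_s: 6.87
eef_pos: [0.706, -0.1285, 0.2496]
eef_rot: [-0.003, 0.692, 0.722, -0.001]
wrist_force: [-1.0, 0.4, -6.6]
opening: 0.416
```

```bash
python3 -c "
from h import *
z=snap('wrist','w7')"
```

```text
t 6.87 pos [ 0.706  -0.1285  0.2496] rot [-0.003   0.6916  0.7223 -0.001 ] F [-1.   0.4 -6.6] op 0.416
```

View pics/w7.png

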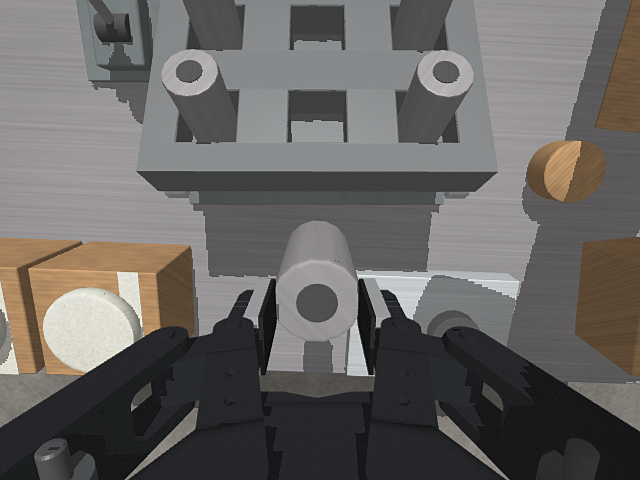

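```bash
python3 -c "
from h import *
z=load('w7.npz');W=pts(z)
for p in [(440,325),(400,290),(318,175),(318,189),(318,168),(90,325)]: print(p,np.round(W[p[1],p[0]],4))"
```

```text
(440, 325) [0.8411 0.0228 0.0506]
(400, 290) [ 0.8076 -0.0231  0.0298]
(318, 175) [ 0.6647 -0.1294  0.1428]
(318, 189) [ 0.6789 -0.1286  0.1183]
(318, 168) [ 0.6589 -0.1297  0.1485]
(90, 325) [ 0.8187 -0.3417  0.1181]
```

Call:
{"method": "move_arm", "body": {"increments": [{"tx": 0,"ty": 0,"tz": 0.03,"turn": 0},{"tx": 0,"ty": 0,"tz": 0.055,"turn": 0},{"tx": 0,"ty": 0,"tz": 0.073,"turn": 0},{"tx": 0,"ty": 0,"tz": 0.078,"turn": 0},{"tx": 0,"ty": 0,"tz": 0.078,"turn": 0},{"tx": 0,"ty": 0,"tz": 0.078,"turn": 0}]}}

```text
time_s: 7.42
eef_pos: [0.7079, -0.1288, 0.1762]
eef_rot: [0.0, 0.691, 0.723, 0.0]
wrist_force: [0.6, 0.1, -5.5]
opening: 0.415
```

Call:
{"method": "move_arm", "body": {"increments": [{"tx": 0,"ty": -0.008,"tz": 0.004,"turn": 0},{"tx": 0,"ty": -0.016,"tz": 0.008,"turn": 0},{"tx": 0,"ty": -0.02,"tz": 0.009,"turn": 0},{"tx": 0,"ty": -0.024,"tz": 0.009,"turn": 0},{"tx": 0,"ty": -0.028,"tz": 0.009,"turn": 0},{"tx": 0,"ty": -0.032,"tz": 0.009,"turn": 0}]}}

```text
time_s: 7.92
eef_pos: [0.6781, -0.1314, 0.1699]
eef_rot: [0.003, 0.692, 0.722, 0.002]
wrist_force: [4.4, 0.8, 1.2]
opening: 0.413
```

```bash
python3 -c "
from h import *
z=snap('wrist','w8')"
```

```text
t 7.92 pos [ 0.6781 -0.1314  0.1699] rot [0.0031 0.6915 0.7223 0.0019] F [4.4 0.8 1.2] op 0.413
```

View pics/w8.png

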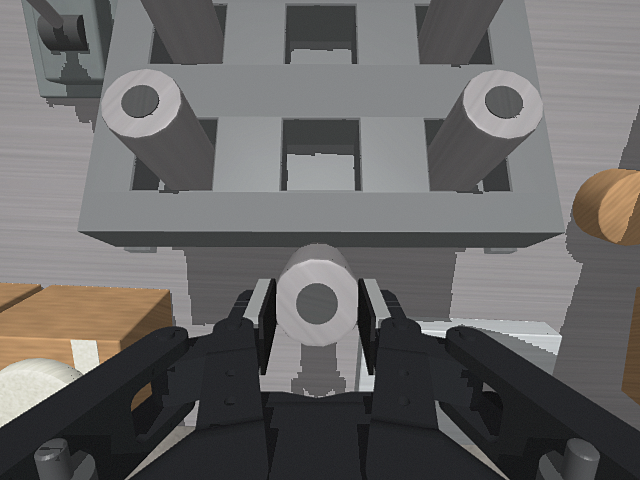

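It's tilting with only about 5 N. I'll continue.

Call:
{"method": "move_arm", "body": {"increments": [{"tx": 0,"ty": -0.003,"tz": 0.0,"turn": 0},{"tx": 0,"ty": -0.006,"tz": 0.0,"turn": 0},{"tx": 0,"ty": -0.009,"tz": 0.0,"turn": 0},{"tx": 0,"ty": -0.012,"tz": 0.0,"turn": 0},{"tx": 0,"ty": -0.014,"tz": 0.0,"turn": 0},{"tx": 0,"ty": -0.014,"tz": 0.0,"turn": 0}]}}

```text
time_s: 8.47
eef_pos: [0.661, -0.1318, 0.1662]
eef_rot: [-0.0, 0.692, 0.722, -0.0]
wrist_force: [3.6, 0.1, -1.5]
opening: 0.411
```

```bash
cat >> h.py <<'E'
def axis(z,eef):
    """fit top-face plane of held roller"""
    W=pts(z);b=np.hypot(W[...,0]-(eef[0]-.009),W[...,1]-eef[1])<.024
    P=W[b&(W[...,2]>eef[2]+.012)&(W[...,2]<eef[2]+.055)]
    rng=np.random.default_rng(1);best=None
    for i in range(800):
        a,q,c=P[rng.choice(len(P),3,False)];n=np.cross(q-a,c-a);l=np.linalg.norm(n)
        if l<1e-6: continue
        n/=l;n*=np.sign(n[2])
        if n[2]<.75: continue
        k=np.abs((P-a)@n)<.0012
        if best is None or k.sum()>best.sum(): best=k
    for _ in range(3):
        c=P[best].mean(0);n=np.linalg.svd(P[best]-c)[2][2];n*=np.sign(n[2]);best=np.abs((P-c)@n)<.0015
    print('n',np.round(n,3),'tilt',np.degrees(np.arccos(n[2])).round(1),'az',np.degrees(np.arctan2(-n[1],-n[0])).round(1),'c-eef',np.round(c-eef,4),best.sum())
    return c,n
E
python3 -c "
from h import *
from bench import get_obs
z=snap('wrist','w9');axis(z,get_obs()['eef_pos'])"
```

```text
t 8.47 pos [ 0.661  -0.1318  0.1662] rot [-4.000e-04  6.917e-01  7.221e-01 -4.000e-04] F [ 3.6  0.1 -1.5] op 0.411
n [-0.426 -0.02   0.905] tilt 25.2 az 2.7 c-eef [-0.0001 -0.0005  0.0336] 5129
```

View pics/w9.png

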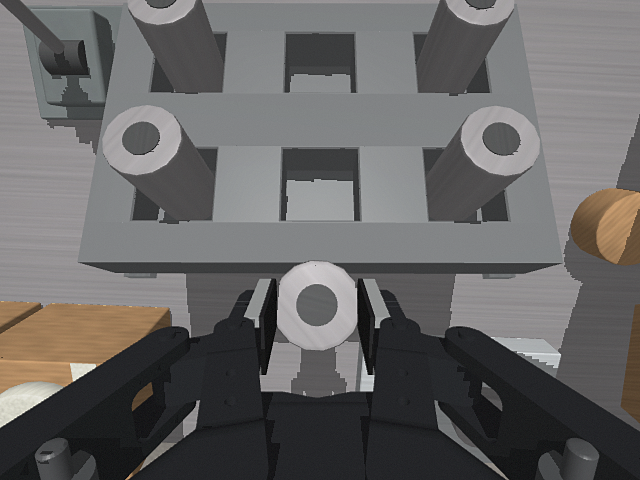

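```bash
cat >> h.py <<'E'
def disc(z,eef,rad=.02):
    c,n=axis(z,eef);W=pts(z)
    b=(np.hypot(W[...,0]-eef[0],W[...,1]-eef[1])<.04)&(np.abs((W-c)@n)<.002)
    k,l,s,_=cv2.connectedComponentsWithStats(b.astype(np.uint8))
    i=1+np.argmax(s[1:,4]);P=W[l==i]
    e1=np.cross([0,1,0],n);e1/=np.linalg.norm(e1);e2=np.cross(n,e1)
    q=np.stack([(P-c)@e1,(P-c)@e2],1).astype(np.float32)
    h=cv2.convexHull(q)[:,0]
    from scipy.optimize import least_squares
    r=least_squares(lambda p:np.hypot(h[:,0]-p[0],h[:,1]-p[1])-p[2],[0,0,.02],loss='soft_l1',f_scale=.0005).x
    C=c+r[0]*e1+r[1]*e2
    print('top centre-eef',np.round(C-eef,4),'r',r[2].round(4),'ext',np.round(np.ptp(q,axis=0),4))
    return C,n
E
python3 -c "
from h import *
disc(load('w9.npz'),np.array([.661,-.1318,.1662]));disc(load('w7.npz'),np.array([.706,-.1285,.2496]))"
```

```text
n [-0.426 -0.02   0.904] tilt 25.3 az 2.7 c-eef [-0.     -0.0005  0.0335] 5106
top centre-eef [ 0.0016 -0.0005  0.0343] r 0.0194 ext [0.0388 0.0357]
n [-0.006 -0.003  1.   ] tilt 0.4 az 30.1 c-eef [-0.0023 -0.0006  0.0351] 5002
top centre-eef [ 0.0003 -0.0009  0.0351] r 0.0199 ext [0.0395 0.0374]
```

```bash
python3 -c "
from h import *
z=snap('scene','s1')
p=proj(z,np.array([[.661,-.13,.18]]))[0].astype(int);print(p)
im=z['p'][p[1]-60:p[1]+60,p[0]-80:p[0]+80,::-1]
cv2.imwrite('pics/s1c.png',cv2.resize(im,None,fx=5,fy=5,interpolation=cv2.INTER_CUBIC))"
```

```text
t 8.52 pos [ 0.6611 -0.1318  0.1661] rot [-4.000e-04  6.917e-01  7.221e-01 -3.000e-04] F [ 3.9 -0.2 -0.8] op 0.404
[296 297]
```

View pics/s1c.png

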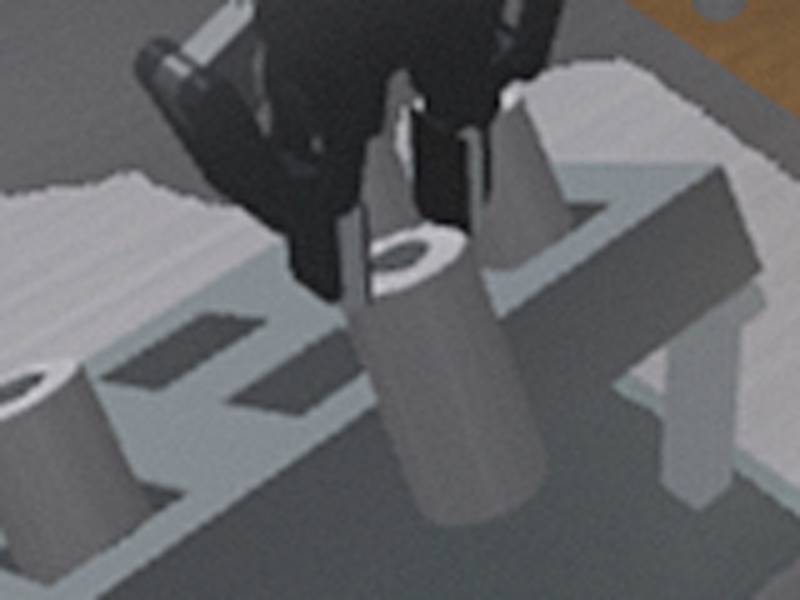

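```bash
python3 -c "
from h import *
z=load('w9.npz');W=pts(z);e=np.array([.661,-.1318,.1662])
b=(np.abs(W[...,1]-e[1])>.0205)&(np.abs(W[...,1]-e[1])<.045)&(np.abs(W[...,0]-e[0])<.03)&(W[...,2]>e[2]-.02)&(W[...,2]<e[2]+.09)
P=(W[b]-e)*1000
for s in(-1,1):
  Q=P[np.sign(P[:,1])==s]
  for lo in range(-10,80,5):
    k=Q[(Q[:,2]>=lo)&(Q[:,2]<lo+5)]
    if len(k)>5: print(s,lo,len(k),'x',k[:,0].min().round(1),k[:,0].max().round(1),'y',k[:,1].min().round(1),k[:,1].max().round(1))
"
```

```text
-1 35 45 x -10.8 -5.7 y -30.2 -20.6
-1 40 116 x -10.8 -5.3 y -31.9 -20.5
-1 45 138 x -10.8 -5.4 y -32.0 -20.5
-1 50 147 x -10.8 -5.1 y -32.0 -20.6
-1 55 179 x -10.9 -5.4 y -32.0 -20.6
-1 60 125 x -10.9 -5.5 y -32.0 -20.6
-1 65 137 x -11.2 -6.2 y -25.3 -20.6
-1 70 141 x -12.5 -4.9 y -39.7 -20.5
-1 75 610 x -13.4 -4.7 y -44.8 -20.5
1 35 28 x -12.5 -7.9 y 20.7 28.5
1 40 85 x -12.6 -7.9 y 20.6 30.0
1 45 107 x -12.7 -7.6 y 20.5 30.1
1 50 121 x -12.8 -7.6 y 20.5 30.2
1 55 131 x -13.1 -7.8 y 20.5 30.1
1 60 90 x -12.8 -7.8 y 20.5 30.2
1 65 52 x -12.9 -11.6 y 20.6 22.9
1 70 94 x -14.6 -8.1 y 20.5 36.6
1 75 567 x -15.5 -8.1 y 20.6 44.9
```

```bash
python3 -c "
from h import *
z=load('w9.npz');W=pts(z);e=np.array([.661,-.1318,.1662])
cv2.imwrite('pics/w9c.png',cv2.resize(z['p'][240:400,220:420,::-1],None,fx=4,fy=3.75,interpolation=cv2.INTER_NEAREST))
for u in (252,258,262,266,270,274): print(u,[tuple(np.round((W[v,u]-e)*1000).astype(int)) for v in range(274,380,12)])
"
```

```text
252 [(np.int64(68), np.int64(-64), np.int64(-166)), (np.int64(82), np.int64(-64), np.int64(-166)), (np.int64(-10), np.int64(-25), np.int64(54)), (np.int64(-11), np.int64(-23), np.int64(66)), (np.int64(-11), np.int64(-21), np.int64(75)), (np.int64(-12), np.int64(-20), np.int64(83)), (np.int64(-12), np.int64(-19), np.int64(89)), (np.int64(-17), np.int64(-17), np.int64(102)), (np.int64(-16), np.int64(-16), np.int64(105))]
258 [(np.int64(68), np.int64(-58), np.int64(-166)), (np.int64(-10), np.int64(-24), np.int64(44)), (np.int64(-11), np.int64(-22), np.int64(56)), (np.int64(-11), np.int64(-21), np.int64(67)), (np.int64(-8), np.int64(-20), np.int64(69)), (np.int64(-5), np.int64(-20), np.int64(71)), (np.int64(-2), np.int64(-20), np.int64(73)), (np.int64(3), np.int64(-20), np.int64(73)), (np.int64(-16), np.int64(-15), np.int64(105))]
262 [(np.int64(68), np.int64(-54), np.int64(-166)), (np.int64(-10), np.int64(-23), np.int64(45)), (np.int64(-11), np.int64(-21), np.int64(56)), (np.int64(-10), np.int64(-20), np.int64(65)), (np.int64(-9), np.int64(-19), np.int64(70)), (np.int64(-4), np.int64(-1
[... 699 characters left out ...]
64(51)), (np.int64(-5), np.int64(-18), np.int64(53)), (np.int64(0), np.int64(-18), np.int64(54)), (np.int64(4), np.int64(-18), np.int64(55)), (np.int64(9), np.int64(-18), np.int64(57)), (np.int64(167), np.int64(-45), np.int64(-166)), (np.int64(182), np.int64(-45), np.int64(-166))]
274 [(np.int64(67), np.int64(-42), np.int64(-165)), (np.int64(-9), np.int64(-18), np.int64(40)), (np.int64(-4), np.int64(-18), np.int64(41)), (np.int64(1), np.int64(-18), np.int64(42)), (np.int64(6), np.int64(-18), np.int64(43)), (np.int64(11), np.int64(-18), np.int64(44)), (np.int64(151), np.int64(-41), np.int64(-166)), (np.int64(167), np.int64(-41), np.int64(-166)), (np.int64(181), np.int64(-40), np.int64(-165))]
```

View pics/w9c.png

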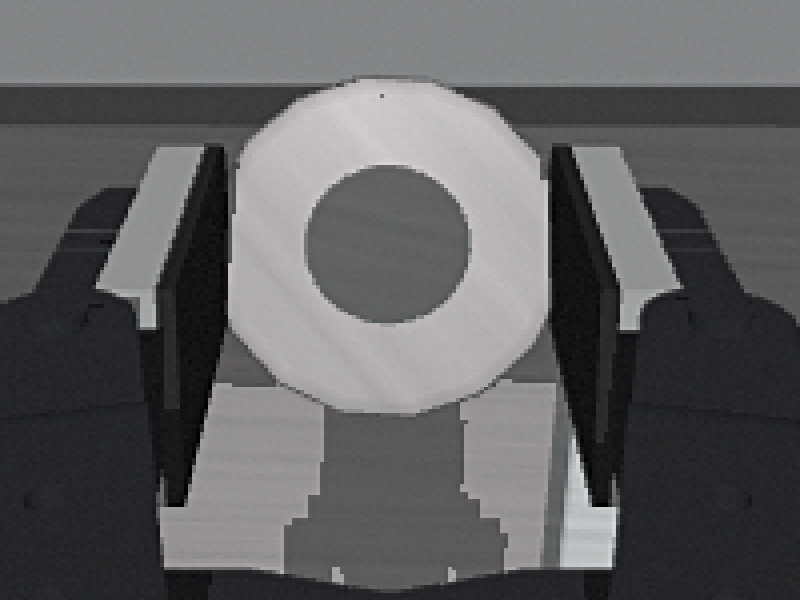

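```bash
python3 -c "
from h import *
z=load('w9.npz');e=np.array([.661,-.1318,.1662])
for h in (0,10,15,20,25,30,35,40): print(h,proj(z,e+np.array([-.011,-.025,h/1000])).round(1),proj(z,e+np.array([-.011,-.0195,h/1000])).round(1))
z=load('w6.npz');print(proj(z,np.array([.5671-.011,.2292-.0195,.2079])+[0,0,.035]))
"; grep -c . h.py
```

```text
0 [[270.4 250.4]] [[281.1 250.8]]
10 [[267.9 256.5]] [[279.1 257. ]]
15 [[266.5 259.8]] [[278.  260.3]]
20 [[265.  263.4]] [[276.9 263.8]]
25 [[263.4 267.1]] [[275.7 267.6]]
30 [[261.7 271.1]] [[274.4 271.6]]
35 [[260.  275.3]] [[273.  275.8]]
40 [[258.1 279.8]] [[271.6 280.4]]
[[273.05676369 276.89687169]]
92
```

```bash
python3 -c "
from h import *
z=load('s1.npz');e=np.array([.661,-.1318,.1662])
im=z['p'][237:357,216:376,::-1].copy();im=cv2.resize(im,None,fx=5,fy=5,interpolation=cv2.INTER_NEAREST)
for h in range(0,50,10):
  for x in(-11,11):
    q=(proj(z,e+np.array([x/1000,-.021,h/1000]))[0]-[216,237])*5+2
    cv2.circle(im,tuple(q.astype(int)),3,(0,0,255) if x>0 else (0,255,0),-1)
    cv2.putText(im,str(h),tuple((q+5).astype(int)),0,.4,(0,255,255),1)
cv2.imwrite('pics/s1d.png',im)
"
```

```text
(no output)
```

View pics/s1d.png

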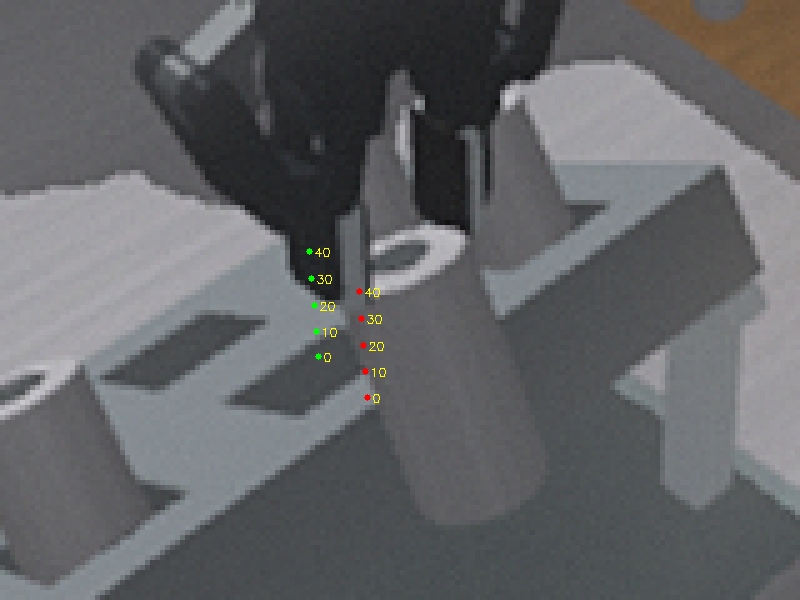

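The pads grip only near the roller's top rim, so it pivots there, now at 25°. That's usable and leaves finger clearance. I'll back off the wall gently, rise, and check the grip.

Call:
{"method": "move_arm", "body": {"increments": [{"tx": 0,"ty": 0.004,"tz": -0.002,"turn": 0},{"tx": 0,"ty": 0.01,"tz": -0.006,"turn": 0},{"tx": 0,"ty": 0.013,"tz": -0.014,"turn": 0},{"tx": 0,"ty": 0.013,"tz": -0.026,"turn": 0},{"tx": 0,"ty": 0.013,"tz": -0.04,"turn": 0},{"tx": 0,"ty": 0.013,"tz": -0.052,"turn": 0},{"tx": 0,"ty": 0.013,"tz": -0.06,"turn": 0},{"tx": 0,"ty": 0.013,"tz": -0.06,"turn": 0}]}}

```text
time_s: 9.23
eef_pos: [0.676, -0.1317, 0.2305]
eef_rot: [0.002, 0.692, 0.722, 0.001]
wrist_force: [0.2, -0.0, -5.8]
opening: 0.411
```

```bash
python3 -c "
from h import *
from bench import get_obs
z=snap('wrist','w10');disc(z,get_obs()['eef_pos'])"
```

```text
t 9.23 pos [ 0.676  -0.1317  0.2305] rot [0.0025 0.6916 0.7222 0.001 ] F [ 0.2 -0.  -5.8] op 0.411
n [-0.148 -0.004  0.989] tilt 8.5 az 1.7 c-eef [-0.0011 -0.0006  0.0363] 4795
top centre-eef [ 0.0019 -0.0006  0.0368] r 0.0195 ext [0.0392 0.0358]
```

The grip at the rim was too shallow, so the roller swung back to 8.5° (visible fingertips sit about 33 mm above the TCP at this opening). I'll set it down on free table behind the tray at x≈0.735 and regrasp deeper.

Call:
{"method": "move_arm", "body": {"increments": [{"tx": 0,"ty": 0.015,"tz": 0,"turn": 0},{"tx": 0,"ty": 0.035,"tz": 0.01,"turn": 0},{"tx": 0,"ty": 0.052,"tz": 0.03,"turn": 0},{"tx": 0,"ty": 0.059,"tz": 0.055,"turn": 0},{"tx": 0,"ty": 0.059,"tz": 0.08,"turn": 0},{"tx": 0,"ty": 0.059,"tz": 0.105,"turn": 0},{"tx": 0,"ty": 0.059,"tz": 0.13,"turn": 0},{"tx": 0,"ty": 0.059,"tz": 0.15,"turn": 0},{"tx": 0,"ty": 0.059,"tz": 0.165,"turn": 0},{"tx": 0,"ty": 0.059,"tz": 0.175,"turn": 0},{"tx": 0,"ty": 0.059,"tz": 0.18,"turn": 0},{"tx": 0,"ty": 0.059,"tz": 0.18,"turn": 0}]}}

```text
time_s: 10.28
eef_pos: [0.733, -0.1284, 0.0453]
eef_rot: [-0.001, 0.692, 0.722, -0.0]
wrist_force: [-0.2, 0.0, -6.7]
opening: 0.409
```

```bash
python3 -c "
from h import *
from bench import get_obs
z=snap('wrist','w11');disc(z,get_obs()['eef_pos'])"
```

```text
t 10.28 pos [ 0.733  -0.1284  0.0453] rot [-8.000e-04  6.917e-01  7.222e-01 -4.000e-04] F [-0.2  0.  -6.7] op 0.409
n [-0.131 -0.007  0.991] tilt 7.5 az 3.0 c-eef [-0.0016 -0.0003  0.0332] 5015
top centre-eef [ 0.0008 -0.0004  0.0336] r 0.0194 ext [0.0389 0.0359]
```

View pics/w11.png

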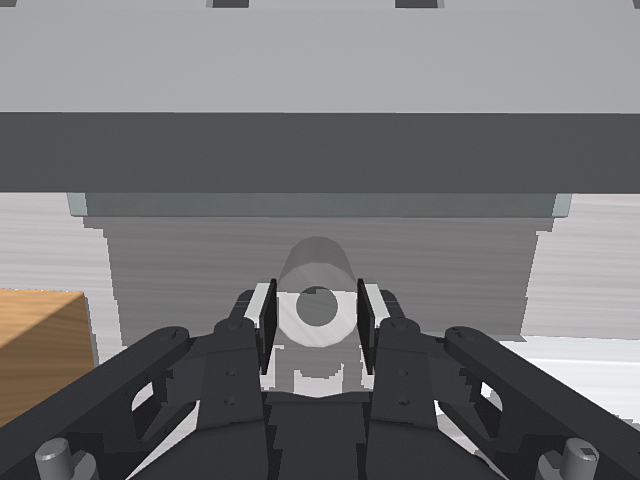

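Call:
{"method": "move_arm", "body": {"increments": [{"tx": 0,"ty": 0,"tz": 0.001,"turn": 0},{"tx": 0,"ty": 0,"tz": 0.002,"turn": 0},{"tx": 0,"ty": 0,"tz": 0.003,"turn": 0},{"tx": 0,"ty": 0,"tz": 0.004,"turn": 0},{"tx": 0,"ty": 0,"tz": 0.005,"turn": 0},{"tx": 0,"ty": 0,"tz": 0.005,"turn": 0}]}}

```text
time_s: 10.83
eef_pos: [0.7348, -0.1288, 0.043]
eef_rot: [0.001, 0.692, 0.722, 0.001]
wrist_force: [0.8, 0.8, -0.2]
opening: 0.412
```

```bash
python3 -c "
from h import *
from bench import get_obs
z=snap('wrist','w12');disc(z,get_obs()['eef_pos'])"
```

```text
t 10.83 pos [ 0.7348 -0.1288  0.043 ] rot [1.200e-03 6.916e-01 7.222e-01 7.000e-04] F [ 0.8  0.8 -0.2] op 0.412
n [-0.129 -0.007  0.992] tilt 7.4 az 3.1 c-eef [-0.0013 -0.0004  0.0348] 4847
top centre-eef [ 0.0015 -0.0007  0.0351] r 0.0196 ext [0.0389 0.0358]
```

The foot's edge is touching. I'll move the top 9 mm toward +x so the roller stands upright.

Call:
{"method": "move_arm", "body": {"increments": [{"tx": 0,"ty": 0.002,"tz": 0.0005,"turn": 0},{"tx": 0,"ty": 0.004,"tz": 0.001,"turn": 0},{"tx": 0,"ty": 0.006,"tz": 0.0015,"turn": 0},{"tx": 0,"ty": 0.008,"tz": 0.002,"turn": 0},{"tx": 0,"ty": 0.009,"tz": 0.003,"turn": 0},{"tx": 0,"ty": 0.009,"tz": 0.003,"turn": 0}]}}

```text
time_s: 11.38
eef_pos: [0.7434, -0.1284, 0.0414]
eef_rot: [0.001, 0.691, 0.722, 0.0]
wrist_force: [-5.5, 2.1, 13.1]
opening: 0.411
```

```bash
python3 -c "
from h import *
from bench import get_obs
z=snap('wrist','w13');disc(z,get_obs()['eef_pos'])"
```

```text
t 11.38 pos [ 0.7434 -0.1284  0.0414] rot [6.000e-04 6.915e-01 7.224e-01 0.000e+00] F [-5.5  2.1 13.1] op 0.411
n [-0.016 -0.001  1.   ] tilt 0.9 az 5.1 c-eef [-0.0016 -0.0005  0.0352] 4681
top centre-eef [ 0.0017 -0.0004  0.0353] r 0.0195 ext [0.0392 0.0359]
```

```bash
python3 -c "
from h import *
z=load('w11.npz');W=pts(z)
for p in [(80,300),(85,340),(40,350),(600,350),(520,350),(580,420),(470,390)]: print(p,np.round(W[p[1],p[0]],3))
z=load('top0.npz');W=pts(z)
for p in [(487,100),(492,95),(487,140),(500,145),(397,134),(390,132),(350,134)]: print(p,np.round(W[p[1],p[0]],3))"
```

```text
(80, 300) [ 0.774 -0.284  0.005]
(85, 340) [ 0.803 -0.283  0.007]
(40, 350) [ 0.787 -0.283  0.044]
(600, 350) [0.79  0.058 0.018]
(520, 350) [0.79  0.004 0.021]
(580, 420) [ 0.719 -0.076  0.16 ]
(470, 390) [ 0.732 -0.086  0.135]
(487, 100) [ 0.875 -0.282  0.034]
(492, 95) [ 0.871 -0.281  0.065]
(487, 140) [ 0.787 -0.281  0.025]
(500, 145) [ 0.771 -0.304  0.039]
(397, 134) [ 0.807 -0.09  -0.001]
(390, 132) [ 0.799 -0.07   0.03 ]
(350, 134) [0.792 0.017 0.03 ]
```

Call:
{"method": "move_arm", "body": {"increments": [{"tx": 0,"ty": 0,"tz": -0.001,"turn": 0},{"tx": 0,"ty": 0,"tz": -0.001,"turn": 0},{"tx": 0,"ty": 0,"tz": -0.001,"turn": 0},{"tx": 0,"ty": 0,"tz": -0.001,"turn": 0},{"tx": 0,"ty": 0,"tz": -0.001,"turn": 0},{"tx": 0,"ty": 0,"tz": -0.001,"turn": 0}], "gripper": 0.75}}

```text
time_s: 11.93
eef_pos: [0.7425, -0.1282, 0.0391]
eef_rot: [-0.0, 0.692, 0.722, -0.0]
wrist_force: [0.3, -0.0, 0.9]
opening: 0.75
```

```bash
python3 -c "
from h import *
from bench import get_obs
z=snap('wrist','w14');disc(z,get_obs()['eef_pos'])"
```

```text
t 11.93 pos [ 0.7425 -0.1282  0.0391] rot [-2.000e-04  6.917e-01  7.222e-01 -1.000e-04] F [ 0.3 -0.   0.9] op 0.75
n [-0.024 -0.     1.   ] tilt 1.4 az 1.0 c-eef [-0.0007 -0.0005  0.0374] 4682
top centre-eef [ 0.0031 -0.0006  0.0375] r 0.0196 ext [0.0395 0.039 ]
```

View pics/w14.png

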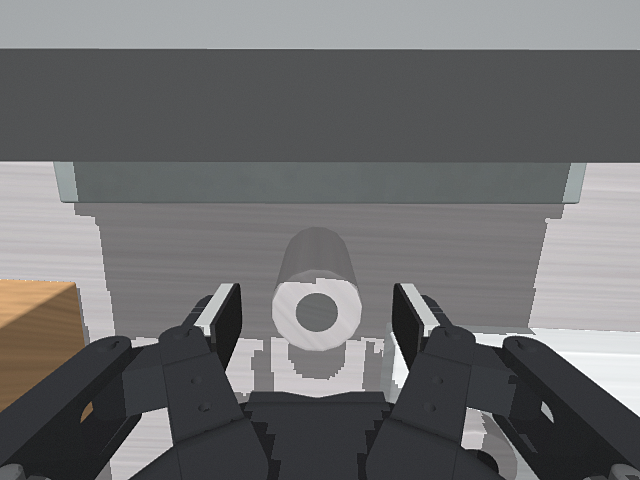

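It's standing free. I'll centre by +3 mm, go 19 mm deeper and grip again.

Call:
{"method": "move_arm", "body": {"increments": [{"tx": 0,"ty": 0.003,"tz": 0.004,"turn": 0},{"tx": 0,"ty": 0.003,"tz": 0.01,"turn": 0},{"tx": 0,"ty": 0.003,"tz": 0.016,"turn": 0},{"tx": 0,"ty": 0.003,"tz": 0.019,"turn": 0},{"tx": 0,"ty": 0.003,"tz": 0.019,"turn": 0}]}}

```text
time_s: 12.4
eef_pos: [0.7444, -0.1277, 0.0185]
eef_rot: [-0.001, 0.692, 0.722, -0.001]
wrist_force: [-0.1, -0.2, -1.1]
opening: 0.749
```

Call:
{"method": "move_arm", "body": {"increments": [{"tx": 0,"ty": 0,"tz": 0,"turn": 0},{"tx": 0,"ty": 0,"tz": 0,"turn": 0},{"tx": 0,"ty": 0,"tz": 0,"turn": 0},{"tx": 0,"ty": 0,"tz": 0,"turn": 0},{"tx": 0,"ty": 0,"tz": 0,"turn": 0},{"tx": 0,"ty": 0,"tz": 0,"turn": 0},{"tx": 0,"ty": 0,"tz": 0,"turn": 0}], "gripper": 0.2}}

```text
time_s: 12.98
eef_pos: [0.746, -0.1282, 0.021]
eef_rot: [0.0, 0.692, 0.722, 0.0]
wrist_force: [1.0, 0.2, 1.3]
opening: 0.449
```

Call:
{"method": "move_arm", "body": {"increments": [{"tx": 0,"ty": 0,"tz": -0.01,"turn": 0},{"tx": 0,"ty": 0,"tz": -0.03,"turn": 0},{"tx": 0,"ty": 0,"tz": -0.06,"turn": 0},{"tx": 0,"ty": -0.005,"tz": -0.09,"turn": 0},{"tx": 0,"ty": -0.012,"tz": -0.115,"turn": 0},{"tx": 0,"ty": -0.022,"tz": -0.13,"turn": 0},{"tx": 0,"ty": -0.03,"tz": -0.132,"turn": 0},{"tx": 0,"ty": -0.03,"tz": -0.132,"turn": 0}]}}

```text
time_s: 13.65
eef_pos: [0.7142, -0.1293, 0.1528]
eef_rot: [-0.0, 0.692, 0.722, -0.0]
wrist_force: [-0.4, 0.8, -7.0]
opening: 0.452
```

```bash
python3 -c "
from h import *
from bench import get_obs
z=snap('wrist','w15');e=get_obs()['eef_pos'];e2=e+[0,0,.02];disc(z,e2)"
```

```text
t 13.65 pos [ 0.7142 -0.1293  0.1528] rot [-4.000e-04  6.917e-01  7.222e-01 -3.000e-04] F [-0.4  0.8 -7. ] op 0.452
n [-0.012  0.002  1.   ] tilt 0.7 az -7.6 c-eef [-0.0025 -0.0007  0.0373] 6865
top centre-eef [-0.0054 -0.0013  0.0373] r 0.0252 ext [0.0394 0.0512]
```

View pics/w15.png

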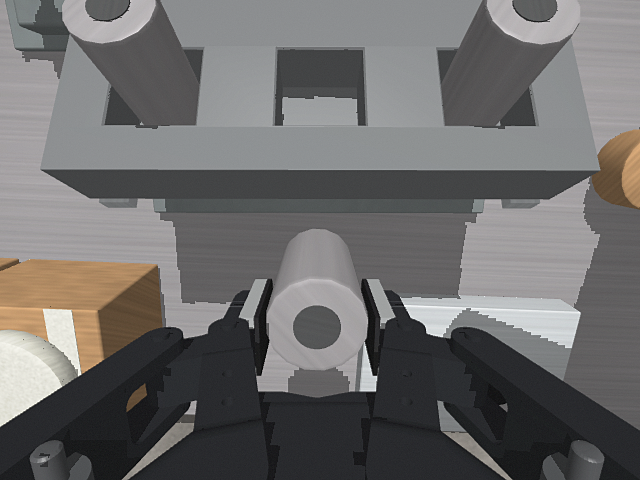

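The opening is now 0.45 with the top 57 mm above the TCP, so this is a proper deep grip. I'll press against the rear wall again.

Call:
{"method": "move_arm", "body": {"increments": [{"tx": 0,"ty": -0.01,"tz": 0.001,"turn": 0},{"tx": 0,"ty": -0.02,"tz": 0.003,"turn": 0},{"tx": 0,"ty": -0.026,"tz": 0.004,"turn": 0},{"tx": 0,"ty": -0.031,"tz": 0.005,"turn": 0},{"tx": 0,"ty": -0.036,"tz": 0.006,"turn": 0},{"tx": 0,"ty": -0.04,"tz": 0.007,"turn": 0},{"tx": 0,"ty": -0.043,"tz": 0.008,"turn": 0}]}}

```text
time_s: 14.28
eef_pos: [0.6768, -0.1313, 0.1471]
eef_rot: [0.004, 0.692, 0.722, 0.003]
wrist_force: [9.2, 1.2, 6.8]
opening: 0.45
```

Call:
{"method": "move_arm", "body": {"increments": [{"tx": 0,"ty": -0.003,"tz": 0.0005,"turn": 0},{"tx": 0,"ty": -0.006,"tz": 0.001,"turn": 0},{"tx": 0,"ty": -0.009,"tz": 0.001,"turn": 0},{"tx": 0,"ty": -0.011,"tz": 0.001,"turn": 0},{"tx": 0,"ty": -0.011,"tz": 0.001,"turn": 0}]}}

```text
time_s: 14.7
eef_pos: [0.6645, -0.1321, 0.145]
eef_rot: [0.003, 0.692, 0.722, 0.002]
wrist_force: [5.1, -0.2, 1.8]
opening: 0.448
```

```bash
python3 -c "
from h import *
from bench import get_obs
z=snap('wrist','w16');e=get_obs()['eef_pos'];e2=e+[0,0,.02];disc(z,e2)"
```

```text
t 14.7 pos [ 0.6645 -0.1321  0.145 ] rot [0.0028 0.6917 0.7222 0.0019] F [ 5.1 -0.2  1.8] op 0.448
n [-0.387 -0.015  0.922] tilt 22.8 az 2.2 c-eef [-0.0008 -0.0002  0.0358] 7574
top centre-eef [ 0.0005 -0.0013  0.0364] r 0.0201 ext [0.0389 0.0459]
```

View pics/w16.png

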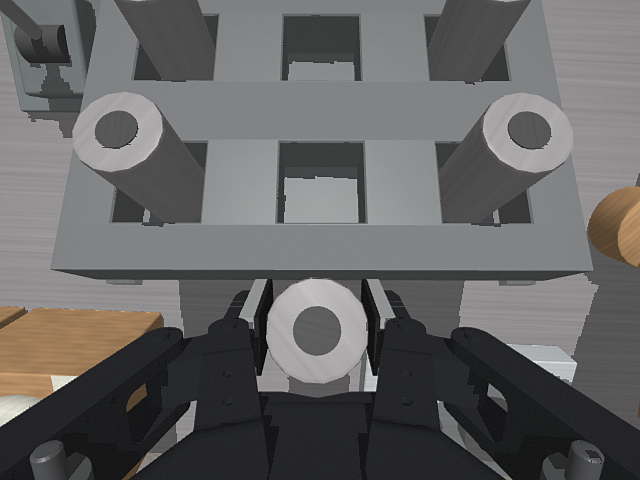

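Call:
{"method": "move_arm", "body": {"increments": [{"tx": 0,"ty": -0.003,"tz": 0.0005,"turn": 0},{"tx": 0,"ty": -0.006,"tz": 0.001,"turn": 0},{"tx": 0,"ty": -0.008,"tz": 0.001,"turn": 0},{"tx": 0,"ty": -0.009,"tz": 0.001,"turn": 0},{"tx": 0,"ty": -0.009,"tz": 0.001,"turn": 0}]}}

```text
time_s: 15.17
eef_pos: [0.6551, -0.1325, 0.1432]
eef_rot: [0.002, 0.692, 0.722, 0.001]
wrist_force: [6.0, -0.3, 0.0]
opening: 0.449
```

```bash
python3 -c "
from h import *
from bench import get_obs
z=snap('wrist','w17');e=get_obs()['eef_pos'];e2=e+[0,0,.02];disc(z,e2)"
```

```text
t 15.17 pos [ 0.6551 -0.1325  0.1432] rot [0.0022 0.6917 0.7222 0.0015] F [ 6.  -0.3  0. ] op 0.449
n [-0.498 -0.019  0.867] tilt 29.9 az 2.1 c-eef [-0.     -0.0003  0.036 ] 7742
top centre-eef [ 0.001  -0.001   0.0366] r 0.02 ext [0.0389 0.0459]
```

Call:
{"method": "move_arm", "body": {"increments": [{"tx": 0,"ty": 0.005,"tz": -0.003,"turn": 0},{"tx": 0,"ty": 0.012,"tz": -0.01,"turn": 0},{"tx": 0,"ty": 0.014,"tz": -0.022,"turn": 0},{"tx": 0,"ty": 0.014,"tz": -0.036,"turn": 0},{"tx": 0,"ty": 0.014,"tz": -0.05,"turn": 0},{"tx": 0,"ty": 0.014,"tz": -0.058,"turn": 0},{"tx": 0,"ty": 0.014,"tz": -0.06,"turn": 0},{"tx": 0,"ty": 0.014,"tz": -0.06,"turn": 0}]}}

```text
time_s: 15.88
eef_pos: [0.6672, -0.1318, 0.2042]
eef_rot: [0.001, 0.692, 0.722, 0.0]
wrist_force: [0.4, -0.4, -6.6]
opening: 0.449
```

```bash
python3 -c "
from h import *
from bench import get_obs
z=snap('wrist','w18');e=get_obs()['eef_pos'];e2=e+[0,0,.02];disc(z,e2)"
```

```text
t 15.88 pos [ 0.6672 -0.1318  0.2042] rot [1.100e-03 6.917e-01 7.222e-01 4.000e-04] F [ 0.4 -0.4 -6.6] op 0.449
n [-0.46  -0.015  0.888] tilt 27.4 az 1.9 c-eef [ 0.0003 -0.0004  0.037 ] 7305
top centre-eef [-0.0039 -0.0012  0.0348] r 0.026 ext [0.0389 0.0515]
```

```bash
cat >> h.py <<'E'
def hole(z,eef,dz=.056):
    """centre of the dark recess disc on roller top by pixel threshold -> plane"""
    c,n=axis(z,np.array(eef)+[0,0,dz-.036])
    g=cv2.cvtColor(z['p'],cv2.COLOR_RGB2GRAY);W=pts(z)
    b=(np.abs((W-c)@n)<.003)&(np.linalg.norm(W-c,axis=-1)<.03)
    thr=np.median(g[b])*.8
    k,l,s,ce=cv2.connectedComponentsWithStats((b&(g<thr)).astype(np.uint8))
    i=1+np.argmax([s[j,4]*(np.linalg.norm(W[l==j].mean(0)-c)<.012) for j in range(1,k)])
    u,v=ce[i];K=z['K'];a=z['a'];Rm=R.from_quat([a[1],a[2],a[3],a[0]]).as_matrix()
    d=Rm@np.array([(u-K[0,2])/K[0,0],-(v-K[1,2])/K[1,1],-1]);X=z['o']+d*((c-z['o'])@n)/(d@n)
    print('hole px',round(u,1),round(v,1),'area',s[i,4],'X',np.round(X,4),'X-eef',np.round(X-eef,4),'foot',np.round(X-.076*n,4))
    return X,n
E
python3 -c "
from h import *
for f,e in(('w15',[.7142,-.1293,.1528]),('w17',[.6551,-.1325,.1432]),('w18',[.6672,-.1318,.2042])): hole(load(f+'.npz'),np.array(e))"
```

```text
n [-0.012  0.002  1.   ] tilt 0.7 az -7.9 c-eef [-0.0026 -0.0005  0.0357] 6878
hole px 316.5 327.0 area 1664 X [ 0.7147 -0.1299  0.2085] X-eef [ 0.0005 -0.0006  0.0557] foot [ 0.7156 -0.13    0.1325]
n [-0.498 -0.019  0.867] tilt 29.9 az 2.2 c-eef [-0.     -0.0002  0.036 ] 7752
hole px 316.6 331.5 area 1885 X [ 0.6564 -0.1329  0.1999] X-eef [ 0.0013 -0.0004  0.0567] foot [ 0.6943 -0.1315  0.134 ]
n [-0.459 -0.015  0.889] tilt 27.3 az 1.9 c-eef [-0.     -0.0002  0.0359] 7516
hole px 316.5 332.4 area 1884 X [ 0.6691 -0.1322  0.261 ] X-eef [ 0.0019 -0.0004  0.0568] foot [ 0.7039 -0.131   0.1935]
```

View pics/w18.png

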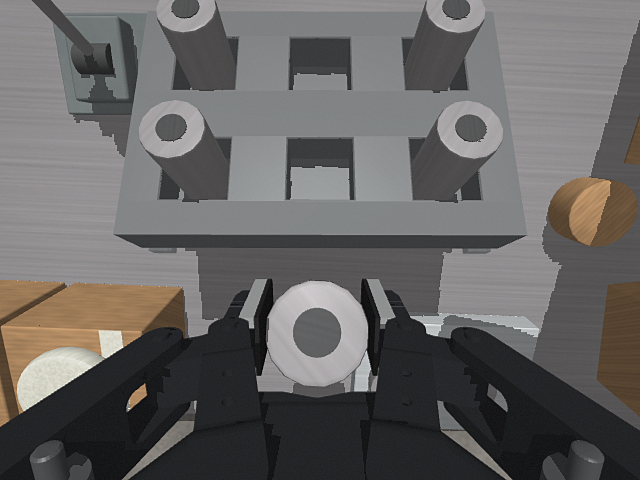

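```bash
python3 -c "
from h import *
z=load('w18.npz');c,n,k,s=fitface(z);ps=np.arctan2(-n[1],-n[0]);print(np.round(n,4),k,s,np.degrees(ps),np.degrees(np.arccos(n[2])))
ps=np.radians(2.4);n=np.array([-.5*np.cos(ps),-.5*np.sin(ps),.866])
O,ex,ey=rect(z,c,n,ps,'rectw18');print(O,ex,ey)"
```

```text
Traceback (most recent call last):
  File "h.py", line 27, in fitface
    c=Q[best].mean(0);n=np.linalg.svd(Q[best]-c)[2][2];n*=np.sign(n[2])
                        ~~~~~~~~~~~~~^^^^^^^^^^^
numpy._core._exceptions._ArrayMemoryError: Unable to allocate 23.7 GiB for an array with shape (56435, 56435) and data type float64
```

```bash
sed -i 's/np.linalg.svd(Q\[best\]-c)/np.linalg.svd(Q[best]-c,full_matrices=False)/; s/np.linalg.svd(P\[best\]-c)/np.linalg.svd(P[best]-c,full_matrices=False)/' h.py; python3 -c "
from h import *
z=load('w18.npz');c,n,k,s=fitface(z);ps=np.arctan2(-n[1],-n[0]);print(np.round(n,4),k,s,np.degrees(ps),np.degrees(np.arccos(n[2])))
ps=np.radians(2.4);n=np.array([-.5*np.cos(ps),-.5*np.sin(ps),.866])
O,ex,ey=rect(z,c,n,ps,'rectw18');print(O,ex,ey)"
```

```text
[-0.4993 -0.0208  0.8662] 56157 0.0006933747241194379 2.380865110997384 29.982213657660992
[ 0.58       -0.135       0.10276297] [0.86524037 0.03626432 0.5       ] [-0.04187565  0.99912283  0.        ]
```

View pics/rectw18.png

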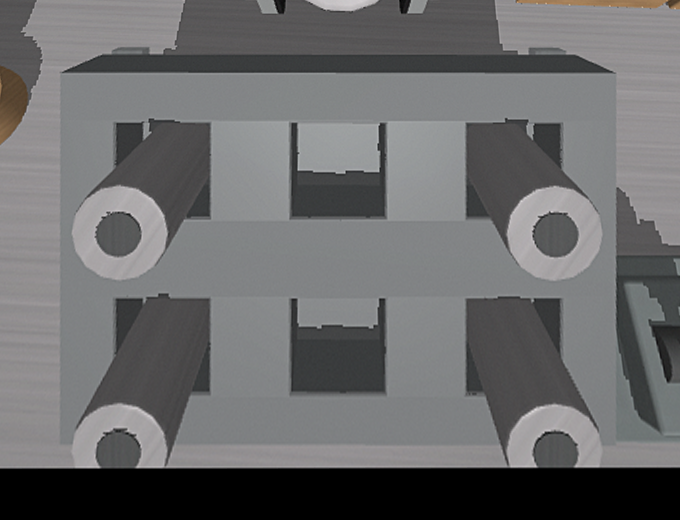

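The tray fit repeats exactly (face normal 29.98°, pocket 4 centre (0.6189,−0.1324,0.1253)). The roller holds at 27.3°. I'll go to just above pocket 4.

Call:
{"method": "move_arm", "body": {"increments": [{"tx": 0,"ty": -0.01,"tz": 0,"turn": 0},{"tx": 0.0005,"ty": -0.025,"tz": 0.005,"turn": 0},{"tx": 0.001,"ty": -0.042,"tz": 0.015,"turn": 0},{"tx": 0.0015,"ty": -0.058,"tz": 0.027,"turn": 0},{"tx": 0.002,"ty": -0.072,"tz": 0.039,"turn": 0},{"tx": 0.0022,"ty": -0.083,"tz": 0.049,"turn": 0},{"tx": 0.0022,"ty": -0.09,"tz": 0.055,"turn": 0},{"tx": 0.0022,"ty": -0.091,"tz": 0.058,"turn": 0},{"tx": 0.0022,"ty": -0.091,"tz": 0.058,"turn": 0}]}}

```text
time_s: 16.68
eef_pos: [0.5751, -0.1331, 0.1436]
eef_rot: [-0.001, 0.692, 0.722, -0.0]
wrist_force: [1.1, 0.9, -6.2]
opening: 0.447
```

```bash
python3 -c "
from h import *
from bench import get_obs
z=snap('wrist','w19');hole(z,get_obs()['eef_pos'])"
```

```text
t 16.68 pos [ 0.5751 -0.1331  0.1436] rot [-7.000e-04  6.918e-01  7.221e-01 -2.000e-04] F [ 1.1  0.9 -6.2] op 0.447
n [-0.455 -0.018  0.89 ] tilt 27.1 az 2.3 c-eef [-0.0004 -0.0002  0.0352] 7724
hole px 316.5 332.4 area 1890 X [ 0.5772 -0.1336  0.2005] X-eef [ 0.0011 -0.0003  0.056 ] foot [ 0.6117 -0.1322  0.1329]
```

View pics/w19.png

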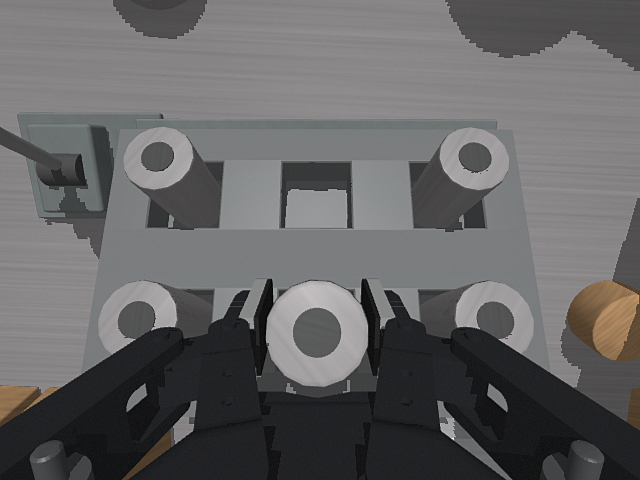

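The foot is 10 mm above the face, 2.4 mm downhill of centre and 0.5 mm off sideways, all within clearance. I'll insert along the pocket axis.

Call:
{"method": "move_arm", "body": {"increments": [{"tx": 0,"ty": 0.004,"tz": 0.004,"turn": 0},{"tx": 0,"ty": 0.0065,"tz": 0.0085,"turn": 0},{"tx": 0,"ty": 0.009,"tz": 0.013,"turn": 0},{"tx": 0,"ty": 0.0115,"tz": 0.017,"turn": 0},{"tx": 0,"ty": 0.014,"tz": 0.0215,"turn": 0},{"tx": 0,"ty": 0.0163,"tz": 0.0253,"turn": 0},{"tx": 0,"ty": 0.0163,"tz": 0.0253,"turn": 0}]}}

```text
time_s: 17.32
eef_pos: [0.5918, -0.1322, 0.1179]
eef_rot: [-0.001, 0.692, 0.722, -0.0]
wrist_force: [-0.1, -0.2, -6.6]
opening: 0.448
```

```bash
python3 -c "
from h import *
from bench import get_obs
z=snap('wrist','w20');X,n=hole(z,get_obs()['eef_pos']);t=np.radians(2.4)
nn=np.array([-.5*np.cos(t),-.5*np.sin(t),.866]);ex=np.array([.8652,.0363,.5]);ey=np.array([-.0419,.9991,0])
d=X-.076*n-[.6189,-.1324,.1253];print('foot tray',d@ex,d@ey,d@nn)"
```

```text
t 17.32 pos [ 0.5918 -0.1322  0.1179] rot [-8.000e-04  6.916e-01  7.223e-01 -2.000e-04] F [-0.1 -0.2 -6.6] op 0.448
n [-0.456 -0.018  0.89 ] tilt 27.1 az 2.2 c-eef [ 0.0001 -0.0003  0.0354] 7409
hole px 316.6 332.4 area 1881 X [ 0.5939 -0.1327  0.1747] X-eef [ 0.0021 -0.0005  0.0564] foot [ 0.6285 -0.1314  0.1071]
foot tray -0.0007586891007300266 0.0006046161980741483 -0.02056895276809797
```

It's 20.6 mm in with no contact force. I'll continue slowly to the floor.

Call:
{"method": "move_arm", "body": {"increments": [{"tx": 0,"ty": 0.001,"tz": 0.002,"turn": 0},{"tx": 0,"ty": 0.002,"tz": 0.004,"turn": 0},{"tx": 0,"ty": 0.0035,"tz": 0.0062,"turn": 0},{"tx": 0,"ty": 0.0048,"tz": 0.0082,"turn": 0},{"tx": 0,"ty": 0.0055,"tz": 0.0097,"turn": 0},{"tx": 0,"ty": 0.0055,"tz": 0.0097,"turn": 0}]}}

```text
time_s: 17.87
eef_pos: [0.5974, -0.1323, 0.1092]
eef_rot: [-0.0, 0.692, 0.722, -0.0]
wrist_force: [-0.2, 0.7, -6.9]
opening: 0.448
```

```bash
cat >> h.py <<'E'
P1=np.array([.5428,-.1356,.0813]);P4=np.array([.6189,-.1324,.1253])
_t=np.radians(2.4);NN=np.array([-.5*np.cos(_t),-.5*np.sin(_t),.866]);EX=np.array([.8652,.0363,.5]);EY=np.array([-.0419,.9991,0])
def chk(tag,P):
    from bench import get_obs
    z=snap('wrist',tag);X,n=hole(z,get_obs()['eef_pos']);d=X-.076*n-P
    print('foot tray mm',np.round(np.array([d@EX,d@EY,d@NN])*1000,1))
E
python3 -c "
from h import *
chk('w21',P4)"
```

```text
t 17.87 pos [ 0.5974 -0.1323  0.1092] rot [-2.000e-04  6.917e-01  7.222e-01 -1.000e-04] F [-0.2  0.7 -6.9] op 0.448
n [-0.458 -0.018  0.889] tilt 27.3 az 2.3 c-eef [ 0.     -0.0003  0.0358] 7467
hole px 316.6 332.4 area 1882 X [ 0.5994 -0.1328  0.1661] X-eef [ 0.002  -0.0005  0.0568] foot [ 0.6342 -0.1314  0.0986]
foot tray mm [ -0.1   0.4 -30.8]
```

Call:
{"method": "move_arm", "body": {"increments": [{"tx": 0,"ty": 0.0,"tz": 0.001,"turn": 0},{"tx": 0,"ty": 0.0,"tz": 0.002,"turn": 0},{"tx": 0,"ty": -0.001,"tz": 0.0025,"turn": 0},{"tx": 0,"ty": -0.002,"tz": 0.003,"turn": 0},{"tx": 0,"ty": -0.003,"tz": 0.003,"turn": 0},{"tx": 0,"ty": -0.003,"tz": 0.003,"turn": 0}]}}

```text
time_s: 18.42
eef_pos: [0.595, -0.1327, 0.1071]
eef_rot: [0.001, 0.692, 0.722, 0.0]
wrist_force: [-1.5, 0.1, -0.9]
opening: 0.446
```

```bash
python3 -c "
from h import *
chk('w22',P4)"
```

```text
t 18.42 pos [ 0.595  -0.1327  0.1071] rot [8.000e-04 6.917e-01 7.222e-01 2.000e-04] F [-1.5  0.1 -0.9] op 0.446
n [-0.477 -0.017  0.879] tilt 28.5 az 2.0 c-eef [ 0.0001 -0.0003  0.036 ] 7557
hole px 316.5 331.8 area 1889 X [ 0.5966 -0.1332  0.1639] X-eef [ 0.0018 -0.0005  0.0569] foot [ 0.6328 -0.1319  0.0971]
foot tray mm [ -2.   -0.1 -31.4]
```

The floor is carrying the weight: foot at −31.4 of −32 mm, tilt 28.5°. After a last small alignment I'll open.

Call:
{"method": "move_arm", "body": {"increments": [{"tx": 0,"ty": -0.001,"tz": 0.0005,"turn": 0},{"tx": 0,"ty": -0.002,"tz": 0.001,"turn": 0},{"tx": 0,"ty": -0.002,"tz": 0.001,"turn": 0}]}}

```text
time_s: 18.72
eef_pos: [0.5934, -0.1328, 0.106]
eef_rot: [0.001, 0.692, 0.722, 0.001]
wrist_force: [1.6, 0.2, 0.0]
opening: 0.449
```

Call:
{"method": "move_arm", "body": {"increments": [{"tx": 0,"ty": 0,"tz": 0,"turn": 0},{"tx": 0,"ty": 0,"tz": 0,"turn": 0},{"tx": 0,"ty": 0,"tz": 0,"turn": 0},{"tx": 0,"ty": 0,"tz": 0,"turn": 0}], "gripper": 0.7}}

```text
time_s: 19.05
eef_pos: [0.5922, -0.1325, 0.1053]
eef_rot: [-0.0, 0.692, 0.722, -0.0]
wrist_force: [0.2, 0.3, -0.0]
opening: 0.699
```

```bash
python3 -c "
from h import *
chk('w23',P4)"
```

```text
t 19.05 pos [ 0.5922 -0.1325  0.1053] rot [-2.000e-04  6.917e-01  7.222e-01 -2.000e-04] F [ 0.2  0.3 -0. ] op 0.699
n [-0.509 -0.02   0.861] tilt 30.6 az 2.2 c-eef [ 0.0003 -0.0006  0.0356] 7430
hole px 315.5 330.5 area 1881 X [ 0.5938 -0.1334  0.1617] X-eef [ 0.0015 -0.0009  0.0564] foot [ 0.6324 -0.1319  0.0963]
foot tray mm [ -2.8  -0.1 -31.9]
```

View pics/w23.png

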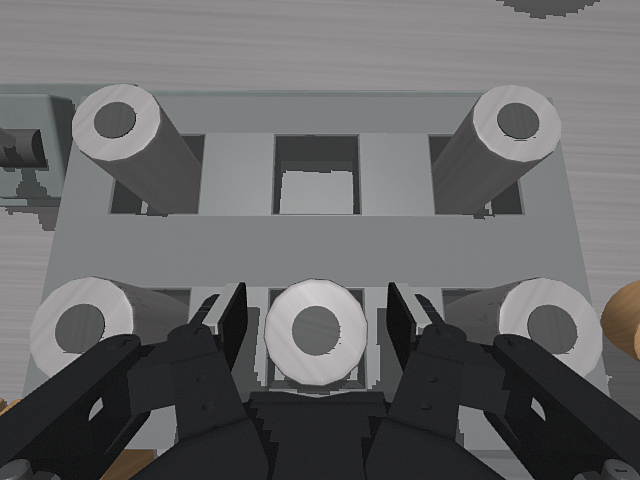

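Roller 1 is seated: foot −31.9 mm, tilt 30.6°, with its disc at (315,330). Next is the second spare, near (0.455, 0.349).

Call:
{"method": "move_arm", "body": {"increments": [{"tx": 0,"ty": 0,"tz": -0.03,"turn": 0},{"tx": 0,"ty": 0,"tz": -0.06,"turn": 0},{"tx": 0,"ty": 0,"tz": -0.095,"turn": 0},{"tx": 0.02,"ty": -0.01,"tz": -0.12,"turn": 0},{"tx": 0.055,"ty": -0.02,"tz": -0.12,"turn": 0},{"tx": 0.487,"ty": -0.117,"tz": -0.06,"turn": 0},{"tx": 0.487,"ty": -0.117,"tz": -0.06,"turn": 0},{"tx": 0.487,"ty": -0.117,"tz": -0.06,"turn": 0},{"tx": 0.487,"ty": -0.117,"tz": -0.06,"turn": 0},{"tx": 0.487,"ty": -0.117,"tz": -0.06,"turn": 0},{"tx": 0.487,"ty": -0.117,"tz": -0.06,"turn": 0},{"tx": 0.487,"ty": -0.117,"tz": -0.06,"turn": 0},{"tx": 0.487,"ty": -0.117,"tz": -0.06,"turn": 0},{"tx": 0.487,"ty": -0.117,"tz": -0.06,"turn": 0},{"tx": 0.487,"ty": -0.117,"tz": -0.06,"turn": 0},{"tx": 0.487,"ty": -0.117,"tz": -0.06,"turn": 0},{"tx": 0.487,"ty": -0.117,"tz": -0.03,"turn": 0},{"tx": 0.487,"ty": -0.117,"tz": -0.015,"turn": 0},{"tx": 0.487,"ty": -0.117,"tz": -0.015,"turn": 0}], "gripper": 1.0}}

```text
time_s: 20.68
eef_pos: [0.4513, 0.3484, 0.1165]
eef_rot: [-0.001, 0.691, 0.723, -0.003]
wrist_force: [-0.7, 0.0, -0.5]
opening: 1.001
```

```bash
python3 -c "
from h import *
z=snap('wrist','w24');tops(z)"
```

```text
t 20.68 pos [0.4513 0.3484 0.1165] rot [-0.0012  0.691   0.7228 -0.0034] F [-0.7  0.  -0.5] op 1.001
2958 px 320.9 253.9 r 31.1 center [0.4533 0.3505 0.078 ] zmed 0.0786 ext mm [39.3 39.5]
1422 px 126.2 247.1 r 22.9 center [0.4544 0.2275 0.078 ] zmed 0.0783 ext mm [25.4 25.8]
228 px 301.1 391.0 r 19.2 center [0.5556 0.3414 0.078 ] zmed 0.0736 ext mm [ 8.2 28. ]
```

View pics/w24.png

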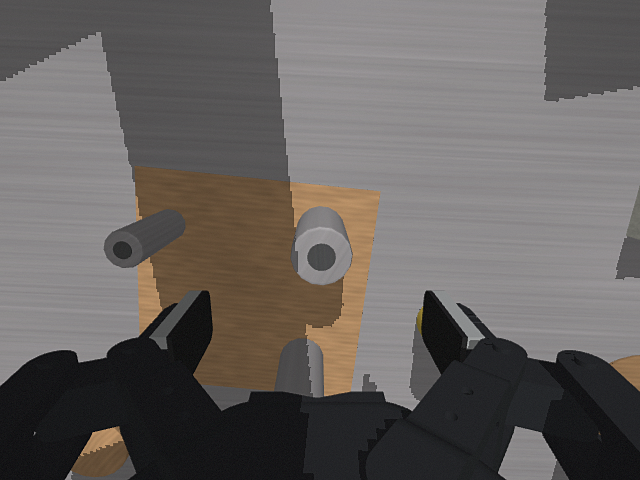

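Call:
{"method": "move_arm", "body": {"increments": [{"tx": 0,"ty": 0,"tz": 0.0,"turn": 0},{"tx": 0.001,"ty": 0,"tz": 0.02,"turn": 0},{"tx": 0.001,"ty": 0,"tz": 0.05,"turn": 0},{"tx": 0.001,"ty": 0,"tz": 0.065,"turn": 0},{"tx": 0.001,"ty": 0,"tz": 0.07,"turn": 0},{"tx": 0.001,"ty": 0,"tz": 0.07,"turn": 0},{"tx": 0.001,"ty": 0,"tz": 0.07,"turn": 0}]}}

```text
time_s: 21.32
eef_pos: [0.4559, 0.3503, 0.0522]
eef_rot: [0.0, 0.692, 0.722, 0.001]
wrist_force: [0.0, 0.3, 0.6]
opening: 1.001
```

```bash
python3 -c "
from h import *
z=snap('wrist','w25');tops(z)"
```

```text
t 21.32 pos [0.4559 0.3503 0.0522] rot [4.000e-04 6.919e-01 7.220e-01 1.100e-03] F [0.  0.3 0.6] op 1.001
5661 px 318.8 286.4 r 43.2 center [0.4528 0.3505 0.078 ] zmed 0.0785 ext mm [39.4 39.5]
2909 px 47.6 278.5 r 34.0 center [0.454  0.2284 0.078 ] zmed 0.0782 ext mm [26.  26.7]
```

Call:
{"method": "move_arm", "body": {"increments": [{"tx": 0,"ty": -0.0025,"tz": 0.01,"turn": 0},{"tx": 0,"ty": -0.0025,"tz": 0.02,"turn": 0},{"tx": 0,"ty": -0.0025,"tz": 0.027,"turn": 0},{"tx": 0,"ty": -0.0025,"tz": 0.0295,"turn": 0},{"tx": 0,"ty": -0.0025,"tz": 0.0295,"turn": 0}]}}

```text
time_s: 21.78
eef_pos: [0.451, 0.3494, 0.0196]
eef_rot: [-0.0, 0.692, 0.722, -0.001]
wrist_force: [0.1, 0.0, -0.0]
opening: 0.997
```

Call:
{"method": "move_arm", "body": {"increments": [{"tx": 0,"ty": 0,"tz": 0,"turn": 0},{"tx": 0,"ty": 0,"tz": 0,"turn": 0},{"tx": 0,"ty": 0,"tz": 0,"turn": 0},{"tx": 0,"ty": 0,"tz": 0,"turn": 0},{"tx": 0,"ty": 0,"tz": 0,"turn": 0},{"tx": 0,"ty": 0,"tz": 0,"turn": 0},{"tx": 0,"ty": 0,"tz": 0,"turn": 0},{"tx": 0,"ty": 0,"tz": 0,"turn": 0},{"tx": 0,"ty": 0,"tz": 0,"turn": 0}], "gripper": 0.2}}

```text
time_s: 22.53
eef_pos: [0.4525, 0.3503, 0.0217]
eef_rot: [0.0, 0.692, 0.722, 0.001]
wrist_force: [-1.4, 1.6, 6.2]
opening: 0.446
```

Call:
{"method": "move_arm", "body": {"increments": [{"tx": 0,"ty": 0,"tz": -0.01,"turn": 0},{"tx": 0,"ty": 0,"tz": -0.03,"turn": 0},{"tx": 0,"ty": 0,"tz": -0.06,"turn": 0},{"tx": 0,"ty": 0,"tz": -0.1,"turn": 0},{"tx": 0,"ty": 0,"tz": -0.14,"turn": 0},{"tx": 0,"ty": 0,"tz": -0.17,"turn": 0},{"tx": 0,"ty": 0,"tz": -0.19,"turn": 0},{"tx": 0,"ty": 0,"tz": -0.2,"turn": 0},{"tx": 0,"ty": 0,"tz": -0.2,"turn": 0}]}}

```text
time_s: 23.28
eef_pos: [0.4525, 0.3501, 0.2227]
eef_rot: [0.0, 0.692, 0.722, 0.001]
wrist_force: [0.4, -0.4, -7.7]
opening: 0.449
```

```bash
python3 -c "
from h import *
chk('w26',P1)"
```

```text
t 23.28 pos [0.4525 0.3501 0.2227] rot [5.000e-04 6.917e-01 7.222e-01 1.100e-03] F [ 0.4 -0.4 -7.7] op 0.449
n [-0.024 -0.012  1.   ] tilt 1.5 az 26.9 c-eef [-0.001  -0.0001  0.0392] 6256
hole px 316.3 334.6 area 1675 X [0.4552 0.3495 0.2797] X-eef [ 0.0036 -0.0002  0.0594] foot [0.457  0.3504 0.2038]
foot tray mm [  4.6 489.1 138.7]
```

View pics/w26.png

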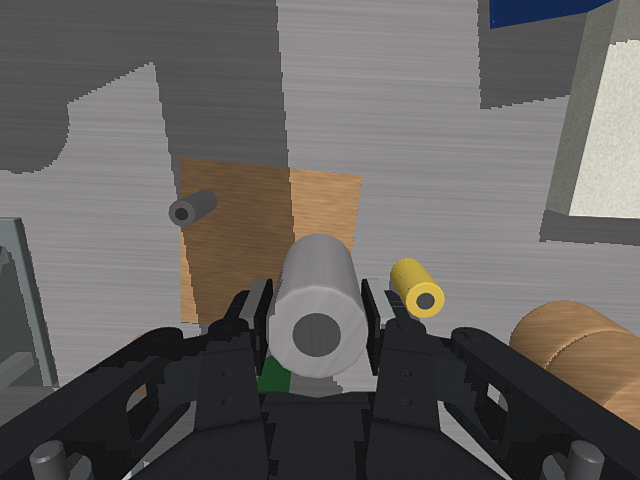

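The second roller is held deep (opening 0.45). Transit behind the tray.

Call:
{"method": "move_arm", "body": {"increments": [{"tx": -0.49,"ty": 0.243,"tz": -0.02,"turn": 0},{"tx": -0.49,"ty": 0.243,"tz": -0.02,"turn": 0},{"tx": -0.49,"ty": 0.243,"tz": -0.02,"turn": 0},{"tx": -0.49,"ty": 0.243,"tz": -0.02,"turn": 0},{"tx": -0.49,"ty": 0.243,"tz": -0.02,"turn": 0},{"tx": -0.49,"ty": 0.243,"tz": -0.02,"turn": 0},{"tx": -0.49,"ty": 0.243,"tz": -0.02,"turn": 0},{"tx": -0.49,"ty": 0.243,"tz": -0.02,"turn": 0},{"tx": -0.49,"ty": 0.243,"tz": -0.02,"turn": 0},{"tx": -0.49,"ty": 0.243,"tz": -0.02,"turn": 0},{"tx": -0.49,"ty": 0.243,"tz": -0.02,"turn": 0},{"tx": -0.49,"ty": 0.243,"tz": -0.02,"turn": 0},{"tx": -0.49,"ty": 0.243,"tz": -0.02,"turn": 0},{"tx": -0.49,"ty": 0.243,"tz": -0.02,"turn": 0},{"tx": -0.49,"ty": 0.243,"tz": -0.02,"turn": 0},{"tx": -0.49,"ty": 0.243,"tz": -0.02,"turn": 0},{"tx": -0.49,"ty": 0.243,"tz": -0.02,"turn": 0},{"tx": -0.49,"ty": 0.243,"tz": -0.02,"turn": 0}]}}

```text
time_s: 24.83
eef_pos: [0.7151, -0.1274, 0.2396]
eef_rot: [-0.001, 0.691, 0.723, -0.0]
wrist_force: [0.8, -0.0, -7.9]
opening: 0.444
```

```bash
python3 -c "
from h import *
chk('w27',P1)"
```

```text
t 24.83 pos [ 0.7151 -0.1274  0.2396] rot [-1.200e-03  6.911e-01  7.228e-01 -4.000e-04] F [ 0.8 -0.  -7.9] op 0.444
n [-0.023 -0.009  1.   ] tilt 1.4 az 22.0 c-eef [-0.0015 -0.0004  0.036 ] 6434
hole px 316.4 334.6 area 1675 X [ 0.7182 -0.128   0.2964] X-eef [ 0.0028 -0.0005  0.0561] foot [ 0.7199 -0.1273  0.2205]
foot tray mm [223.1   0.9  31.8]
```

View pics/w27.png

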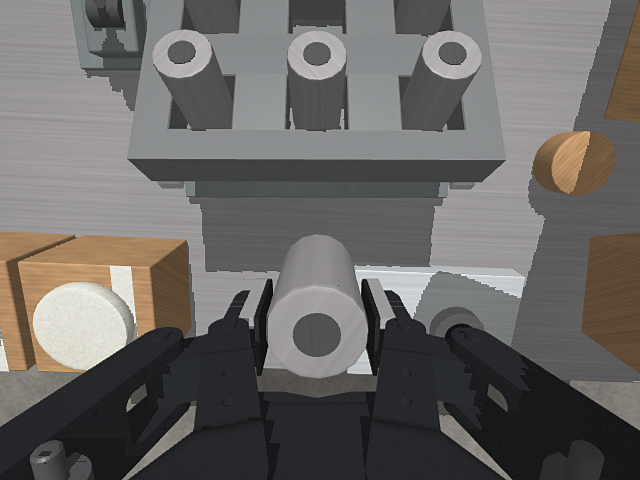

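Call:
{"method": "move_arm", "body": {"increments": [{"tx": 0,"ty": 0,"tz": 0.025,"turn": 0},{"tx": 0,"ty": 0,"tz": 0.055,"turn": 0},{"tx": 0,"ty": 0,"tz": 0.078,"turn": 0},{"tx": 0,"ty": -0.004,"tz": 0.0865,"turn": 0},{"tx": 0,"ty": -0.012,"tz": 0.087,"turn": 0},{"tx": 0,"ty": -0.02,"tz": 0.089,"turn": 0},{"tx": 0,"ty": -0.026,"tz": 0.09,"turn": 0},{"tx": 0,"ty": -0.031,"tz": 0.091,"turn": 0},{"tx": 0,"ty": -0.036,"tz": 0.092,"turn": 0},{"tx": 0,"ty": -0.04,"tz": 0.093,"turn": 0},{"tx": 0,"ty": -0.044,"tz": 0.094,"turn": 0},{"tx": 0,"ty": -0.048,"tz": 0.095,"turn": 0},{"tx": 0,"ty": -0.052,"tz": 0.096,"turn": 0},{"tx": 0,"ty": -0.055,"tz": 0.096,"turn": 0},{"tx": 0,"ty": -0.055,"tz": 0.096,"turn": 0}]}}

```text
time_s: 26.13
eef_pos: [0.6654, -0.1324, 0.1507]
eef_rot: [0.006, 0.691, 0.722, 0.003]
wrist_force: [6.5, -0.3, 1.8]
opening: 0.446
```

```bash
python3 -c "
from h import *
chk('w28',P1)"
```

```text
t 26.13 pos [ 0.6654 -0.1324  0.1507] rot [0.0058 0.6915 0.7223 0.0031] F [ 6.5 -0.3  1.8] op 0.446
n [-0.314 -0.01   0.949] tilt 18.3 az 1.7 c-eef [-0.0006 -0.0001  0.037 ] 7115
hole px 316.6 337.2 area 1877 X [ 0.668  -0.1327  0.2087] X-eef [ 0.0025 -0.0002  0.0581] foot [ 0.6919 -0.1319  0.1365]
foot tray mm [156.8  -2.6 -26.7]
```

Call:
{"method": "move_arm", "body": {"increments": [{"tx": 0,"ty": -0.004,"tz": 0.0005,"turn": 0},{"tx": 0,"ty": -0.008,"tz": 0.001,"turn": 0},{"tx": 0,"ty": -0.011,"tz": 0.001,"turn": 0},{"tx": 0,"ty": -0.014,"tz": 0.001,"turn": 0},{"tx": 0,"ty": -0.016,"tz": 0.001,"turn": 0},{"tx": 0,"ty": -0.017,"tz": 0.001,"turn": 0},{"tx": 0,"ty": -0.017,"tz": 0.001,"turn": 0}]}}

```text
time_s: 26.77
eef_pos: [0.6476, -0.133, 0.1476]
eef_rot: [0.005, 0.692, 0.722, 0.002]
wrist_force: [7.3, -0.7, -5.5]
opening: 0.444
```

```bash
python3 -c "
from h import *
chk('w29',P1)"
```

```text
t 26.77 pos [ 0.6476 -0.133   0.1476] rot [0.0046 0.6916 0.7223 0.0024] F [ 7.3 -0.7 -5.5] op 0.444
n [-0.524 -0.017  0.852] tilt 31.6 az 1.8 c-eef [ 0.0009 -0.0001  0.0373] 7334
hole px 316.7 339.3 area 1956 X [ 0.6508 -0.1333  0.2062] X-eef [ 0.0032 -0.0002  0.0587] foot [ 0.6906 -0.132   0.1415]
foot tray mm [158.1  -2.6 -21.8]
```

Call:
{"method": "move_arm", "body": {"increments": [{"tx": 0,"ty": 0.005,"tz": -0.003,"turn": 0},{"tx": 0,"ty": 0.012,"tz": -0.01,"turn": 0},{"tx": 0,"ty": 0.014,"tz": -0.022,"turn": 0},{"tx": 0,"ty": 0.014,"tz": -0.04,"turn": 0},{"tx": 0,"ty": 0.01,"tz": -0.06,"turn": 0},{"tx": 0,"ty": 0.0,"tz": -0.075,"turn": 0},{"tx": 0,"ty": -0.015,"tz": -0.083,"turn": 0},{"tx": 0,"ty": -0.035,"tz": -0.085,"turn": 0},{"tx": 0,"ty": -0.06,"tz": -0.085,"turn": 0},{"tx": 0,"ty": -0.085,"tz": -0.085,"turn": 0},{"tx": 0,"ty": -0.11,"tz": -0.085,"turn": 0},{"tx": 0,"ty": -0.132,"tz": -0.08,"turn": 0},{"tx": 0,"ty": -0.146,"tz": -0.065,"turn": 0},{"tx": 0,"ty": -0.154,"tz": -0.045,"turn": 0},{"tx": 0,"ty": -0.154,"tz": -0.025,"turn": 0},{"tx": 0,"ty": -0.154,"tz": -0.01,"turn": 0},{"tx": 0,"ty": -0.154,"tz": -0.005,"turn": 0},{"tx": 0,"ty": -0.154,"tz": -0.005,"turn": 0}]}}

```text
time_s: 28.32
eef_pos: [0.4893, -0.1384, 0.1486]
eef_rot: [-0.001, 0.692, 0.722, -0.0]
wrist_force: [-0.5, 0.4, -8.3]
opening: 0.449
```

```bash
python3 -c "
from h import *
chk('w30',P1)"
```

```text
t 28.32 pos [ 0.4893 -0.1384  0.1486] rot [-1.000e-03  6.916e-01  7.223e-01 -3.000e-04] F [-0.5  0.4 -8.3] op 0.449
n [-0.464 -0.02   0.886] tilt 27.6 az 2.5 c-eef [0.0006 0.0001 0.0362] 7219
hole px 316.6 340.3 area 1939 X [ 0.4935 -0.1389  0.2074] X-eef [0.0033 0.     0.0577] foot [ 0.5287 -0.1374  0.14  ]
foot tray mm [17.1 -1.2 57.9]
```

View pics/w30.png

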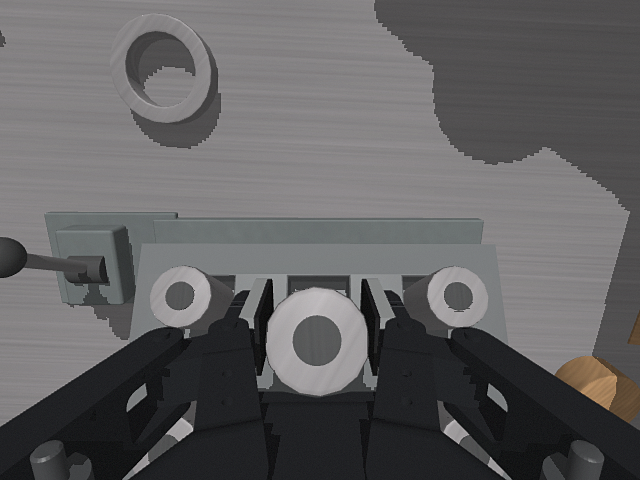

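Call:
{"method": "move_arm", "body": {"increments": [{"tx": 0.0005,"ty": -0.008,"tz": 0.005,"turn": 0},{"tx": 0.001,"ty": -0.014,"tz": 0.01,"turn": 0},{"tx": 0.001,"ty": -0.011,"tz": 0.018,"turn": 0},{"tx": 0.001,"ty": -0.006,"tz": 0.026,"turn": 0},{"tx": 0.001,"ty": 0.0,"tz": 0.036,"turn": 0},{"tx": 0.001,"ty": 0.005,"tz": 0.045,"turn": 0},{"tx": 0.001,"ty": 0.0085,"tz": 0.051,"turn": 0},{"tx": 0.001,"ty": 0.0093,"tz": 0.0522,"turn": 0},{"tx": 0.001,"ty": 0.0093,"tz": 0.0522,"turn": 0}]}}

```text
time_s: 29.12
eef_pos: [0.4992, -0.1372, 0.0959]
eef_rot: [-0.001, 0.692, 0.722, -0.0]
wrist_force: [-0.2, 0.2, -7.2]
opening: 0.446
```

```bash
python3 -c "
from h import *
chk('w31',P1)"
```

```text
t 29.12 pos [ 0.4992 -0.1372  0.0959] rot [-8.000e-04  6.915e-01  7.223e-01 -2.000e-04] F [-0.2  0.2 -7.2] op 0.446
n [-0.467 -0.019  0.884] tilt 27.9 az 2.3 c-eef [ 0.001  -0.0001  0.0367] 6954
hole px 316.6 340.3 area 1943 X [ 0.5034 -0.1377  0.1547] X-eef [ 0.0041 -0.0003  0.0583] foot [ 0.539  -0.1362  0.0876]
foot tray mm [-0.2 -0.5  7.4]
```

View pics/w31.png

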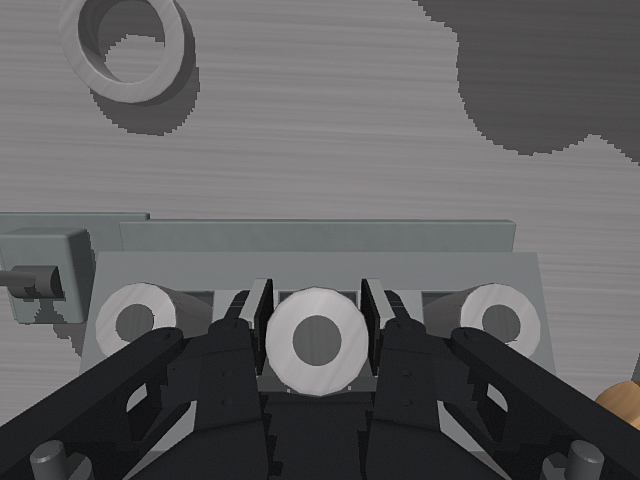

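It's aligned: foot (−0.2, −0.5) mm off centre and 7 mm above the face. I'll insert.

Call:
{"method": "move_arm", "body": {"increments": [{"tx": 0,"ty": 0.002,"tz": 0.004,"turn": 0},{"tx": 0,"ty": 0.0045,"tz": 0.0085,"turn": 0},{"tx": 0,"ty": 0.007,"tz": 0.013,"turn": 0},{"tx": 0,"ty": 0.0095,"tz": 0.0173,"turn": 0},{"tx": 0,"ty": 0.012,"tz": 0.0217,"turn": 0},{"tx": 0,"ty": 0.0145,"tz": 0.026,"turn": 0},{"tx": 0,"ty": 0.0165,"tz": 0.0295,"turn": 0},{"tx": 0,"ty": 0.018,"tz": 0.032,"turn": 0},{"tx": 0,"ty": 0.0185,"tz": 0.033,"turn": 0},{"tx": 0,"ty": 0.0185,"tz": 0.033,"turn": 0}]}}

```text
time_s: 30.0
eef_pos: [0.5178, -0.1366, 0.0634]
eef_rot: [-0.0, 0.692, 0.722, -0.0]
wrist_force: [0.0, 0.2, -7.2]
opening: 0.441
```

```bash
python3 -c "
from h import *
chk('w32',P1)"
```

```text
t 30.0 pos [ 0.5178 -0.1366  0.0634] rot [-3.000e-04  6.916e-01  7.222e-01 -1.000e-04] F [ 0.   0.2 -7.2] op 0.441
n [-0.469 -0.016  0.883] tilt 28.0 az 2.0 c-eef [ 0.001  -0.0001  0.0369] 6954
hole px 316.6 340.3 area 1939 X [ 0.522  -0.137   0.1223] X-eef [ 0.0041 -0.0004  0.0586] foot [ 0.5576 -0.1358  0.0551]
foot tray mm [ -0.3  -0.8 -30.1]
```

Call:
{"method": "move_arm", "body": {"increments": [{"tx": 0,"ty": 0.0,"tz": 0.001,"turn": 0},{"tx": 0,"ty": 0.0,"tz": 0.002,"turn": 0},{"tx": 0,"ty": -0.001,"tz": 0.003,"turn": 0},{"tx": 0,"ty": -0.002,"tz": 0.0035,"turn": 0},{"tx": 0,"ty": -0.003,"tz": 0.004,"turn": 0},{"tx": 0,"ty": -0.004,"tz": 0.0045,"turn": 0},{"tx": 0,"ty": -0.004,"tz": 0.0045,"turn": 0}]}}

```text
time_s: 30.63
eef_pos: [0.5148, -0.1372, 0.0599]
eef_rot: [0.001, 0.692, 0.722, 0.001]
wrist_force: [2.1, -0.3, -3.8]
opening: 0.441
```

```bash
python3 -c "
from h import *
chk('w33',P1)"
```

```text
t 30.63 pos [ 0.5148 -0.1372  0.0599] rot [1.200e-03 6.917e-01 7.221e-01 6.000e-04] F [ 2.1 -0.3 -3.8] op 0.441
n [-0.496 -0.018  0.868] tilt 29.8 az 2.0 c-eef [ 0.0011 -0.0002  0.0372] 7064
hole px 316.7 339.7 area 1941 X [ 0.5186 -0.1376  0.1186] X-eef [ 0.0038 -0.0003  0.0588] foot [ 0.5564 -0.1362  0.0527]
foot tray mm [ -2.6  -1.2 -31.5]
```

Call:
{"method": "move_arm", "body": {"increments": [{"tx": 0,"ty": 0.0,"tz": 0.0008,"turn": 0},{"tx": 0,"ty": 0.0,"tz": 0.0015,"turn": 0},{"tx": 0,"ty": 0.0,"tz": 0.0015,"turn": 0}]}}

```text
time_s: 30.93
eef_pos: [0.5143, -0.1374, 0.0592]
eef_rot: [0.0, 0.692, 0.722, -0.0]
wrist_force: [-4.8, 0.6, 8.2]
opening: 0.444
```

Call:
{"method": "move_arm", "body": {"increments": [{"tx": 0,"ty": 0,"tz": 0,"turn": 0},{"tx": 0,"ty": 0,"tz": 0,"turn": 0},{"tx": 0,"ty": 0,"tz": 0,"turn": 0},{"tx": 0,"ty": 0,"tz": 0,"turn": 0}], "gripper": 0.7}}

```text
time_s: 31.27
eef_pos: [0.5138, -0.1369, 0.0577]
eef_rot: [-0.0, 0.692, 0.722, -0.0]
wrist_force: [-0.0, -0.1, -0.5]
opening: 0.7
```

```bash
python3 -c "
from h import *
chk('w34',P1)"
```

```text
t 31.27 pos [ 0.5138 -0.1369  0.0577] rot [-0.      0.6917  0.7222 -0.    ] F [-0.  -0.1 -0.5] op 0.7
n [-0.514 -0.02   0.858] tilt 30.9 az 2.2 c-eef [ 0.0015 -0.0005  0.0387] 7024
hole px 315.4 341.5 area 2009 X [ 0.5177 -0.1378  0.1178] X-eef [ 0.0039 -0.0009  0.0601] foot [ 0.5568 -0.1363  0.0526]
foot tray mm [ -2.3  -1.2 -31.8]
```

View pics/w34.png

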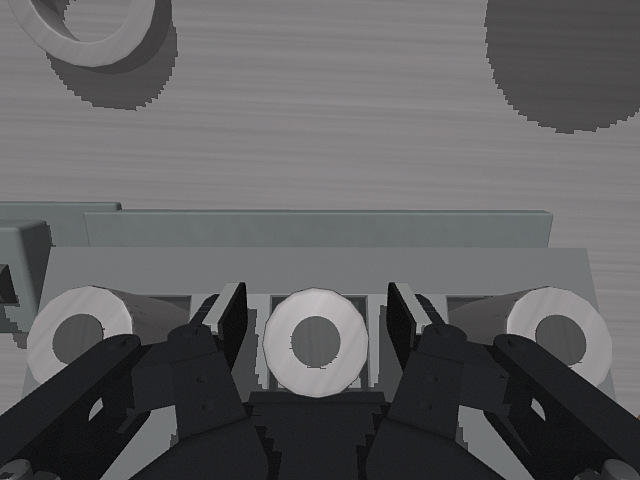

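Roller 2 is seated: foot −31.8 mm, tilt 30.9°, with its disc at (315,341). Next is the lever: rise, shut the fingers, hover on its robot side and measure the ball.

Call:
{"method": "move_arm", "body": {"increments": [{"tx": 0,"ty": 0,"tz": -0.03,"turn": 0},{"tx": 0,"ty": 0,"tz": -0.065,"turn": 0},{"tx": 0,"ty": 0,"tz": -0.1,"turn": 0},{"tx": 0,"ty": -0.02,"tz": -0.135,"turn": 0},{"tx": -0.02,"ty": -0.045,"tz": -0.16,"turn": 0},{"tx": -0.05,"ty": -0.07,"tz": -0.16,"turn": 0},{"tx": -0.08,"ty": -0.08,"tz": -0.16,"turn": 0},{"tx": -0.11,"ty": -0.08,"tz": -0.16,"turn": 0},{"tx": -0.14,"ty": -0.08,"tz": -0.16,"turn": 0},{"tx": -0.17,"ty": -0.08,"tz": -0.16,"turn": 0},{"tx": -0.19,"ty": -0.08,"tz": -0.16,"turn": 0},{"tx": -0.195,"ty": -0.08,"tz": -0.16,"turn": 0},{"tx": -0.195,"ty": -0.08,"tz": -0.16,"turn": 0}]}}

```text
time_s: 32.4
eef_pos: [0.442, -0.3362, 0.2173]
eef_rot: [-0.0, 0.692, 0.722, 0.0]
wrist_force: [-0.0, 0.7, 0.2]
opening: 0.698
```

Call:
{"method": "move_arm", "body": {"increments": [{"tx": 0,"ty": 0,"tz": 0,"turn": 0},{"tx": 0,"ty": 0,"tz": 0,"turn": 0},{"tx": 0,"ty": 0,"tz": 0,"turn": 0},{"tx": 0,"ty": 0,"tz": 0,"turn": 0},{"tx": 0,"ty": 0,"tz": 0,"turn": 0},{"tx": 0,"ty": 0,"tz": 0,"turn": 0},{"tx": 0,"ty": 0,"tz": 0,"turn": 0},{"tx": 0,"ty": 0,"tz": 0,"turn": 0},{"tx": 0,"ty": 0,"tz": 0,"turn": 0},{"tx": 0,"ty": 0,"tz": 0,"turn": 0}], "gripper": 0.0}}

```text
time_s: 33.23
eef_pos: [0.4424, -0.3352, 0.2178]
eef_rot: [0.0, 0.692, 0.722, -0.0]
wrist_force: [0.1, 0.5, 0.5]
opening: 0.001
```

```bash
python3 -c "
from h import *
z=snap('wrist','w35');W=pts(z)
b=(W[...,2]>.10)&(W[...,2]<.14)&(W[...,0]>.44)&(W[...,0]<.6)&(W[...,1]<-.295)&(W[...,1]>-.38)
P=W[b];print(len(P),P.mean(0),P.min(0),P.max(0))
from scipy.optimize import least_squares
r=least_squares(lambda c:np.linalg.norm(P-c,axis=1)-.013,P.mean(0)-[0,0,.008],loss='soft_l1',f_scale=.001).x;print('ball',r,proj(z,r))
e=np.array([.433,-.33,.2177])
"
```

```text
t 33.23 pos [ 0.4424 -0.3352  0.2178] rot [ 0.      0.6917  0.7222 -0.    ] F [0.1 0.5 0.5] op 0.001
8 [ 0.4955634  -0.34840442  0.1135578 ] [ 0.49367046 -0.3492277   0.10999054] [ 0.49663534 -0.34760879  0.1159399 ]
ball [ 0.49027186 -0.36008939  0.11293497] [[285.4593489  279.37514943]]
```

View pics/w35.png

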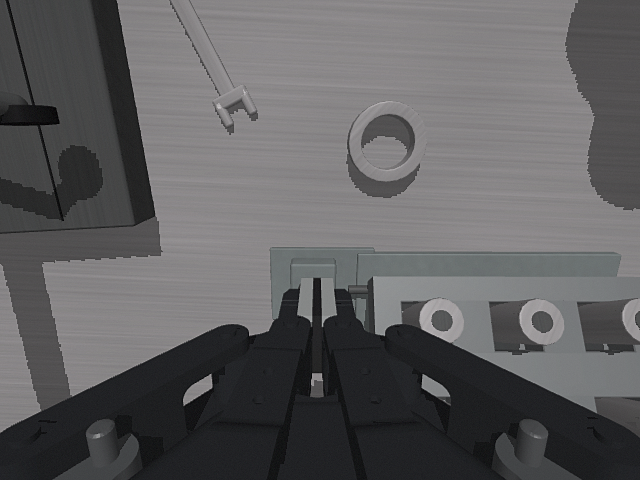

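```bash
python3 -c "
from h import *
from scipy.optimize import least_squares
for f in('w4','top0'):
  z=load(f+'.npz');W=pts(z)
  b=(W[...,2]>.105)&(W[...,2]<.14)&(W[...,0]>.44)&(W[...,0]<.6)&(W[...,1]<-.295)&(W[...,1]>-.38)
  P=W[b];r=least_squares(lambda c:np.linalg.norm(P-c,axis=1)-.013,P.mean(0)-[0,0,.008],loss='soft_l1',f_scale=.001).x;print(f,len(P),'ball',r,proj(z,r))
z=load('w35.npz');W=pts(z)
for p in [(60,180),(130,215),(30,112),(30,215),(303,285),(318,285),(330,300)]: print(p,W[p[1],p[0]].round(3))
print([(h,proj(z,np.array([.4424-.011,-.3352-.002,.2178+h/1000])).round(0)) for h in (0,10,20,30,40)])
"
```

```text
w4 501 ball [ 0.50141786 -0.3373502   0.11219253] [[125.3938017  273.95508926]]
top0 165 ball [ 0.50298141 -0.335782    0.11129141] [[537.91131574 266.23232647]]
(60, 180) [ 0.423 -0.583  0.051]
(130, 215) [ 0.454 -0.519  0.051]
(30, 112) [ 0.364 -0.553  0.114]
(30, 215) [ 0.459 -0.619  0.05 ]
(303, 285) [ 0.431 -0.342  0.261]
(318, 285) [ 0.431 -0.336  0.262]
(330, 300) [ 0.43  -0.331  0.276]
[(0, array([[315., 252.]])), (10, array([[315., 258.]])), (20, array([[314., 265.]])), (30, array([[314., 273.]])), (40, array([[314., 282.]]))]
```

The ball is at (0.502,−0.337,0.112), and visible fingertips are about 35 mm above the TCP. I'll descend on the robot side, then push along the tray's level x.

Call:
{"method": "move_arm", "body": {"increments": [{"tx": -0.001,"ty": 0,"tz": 0.035,"turn": 0},{"tx": -0.001,"ty": 0,"tz": 0.07,"turn": 0},{"tx": -0.001,"ty": 0,"tz": 0.105,"turn": 0},{"tx": -0.001,"ty": 0,"tz": 0.135,"turn": 0},{"tx": -0.001,"ty": 0,"tz": 0.15,"turn": 0},{"tx": -0.001,"ty": 0,"tz": 0.153,"turn": 0},{"tx": -0.001,"ty": 0.01,"tz": 0.153,"turn": 0},{"tx": -0.001,"ty": 0.02,"tz": 0.153,"turn": 0},{"tx": -0.001,"ty": 0.03,"tz": 0.153,"turn": 0},{"tx": -0.001,"ty": 0.038,"tz": 0.153,"turn": 0},{"tx": -0.001,"ty": 0.046,"tz": 0.153,"turn": 0},{"tx": -0.001,"ty": 0.05,"tz": 0.153,"turn": 0},{"tx": -0.001,"ty": 0.05,"tz": 0.153,"turn": 0}]}}

```text
time_s: 34.37
eef_pos: [0.4938, -0.334, 0.0653]
eef_rot: [0.001, 0.691, 0.723, 0.0]
wrist_force: [-0.5, 0.0, 0.8]
opening: 0.004
```

```bash
python3 -c "
from h import *
z=snap('scene','s2');cv2.imwrite('pics/s2c.png',cv2.resize(z['p'][260:460,60:300,::-1],None,fx=3.3,fy=3,interpolation=cv2.INTER_CUBIC))"
```

```text
t 34.37 pos [ 0.4938 -0.334   0.0653] rot [7.000e-04 6.913e-01 7.226e-01 1.000e-04] F [-0.5  0.   0.8] op 0.004
```

View pics/s2c.png

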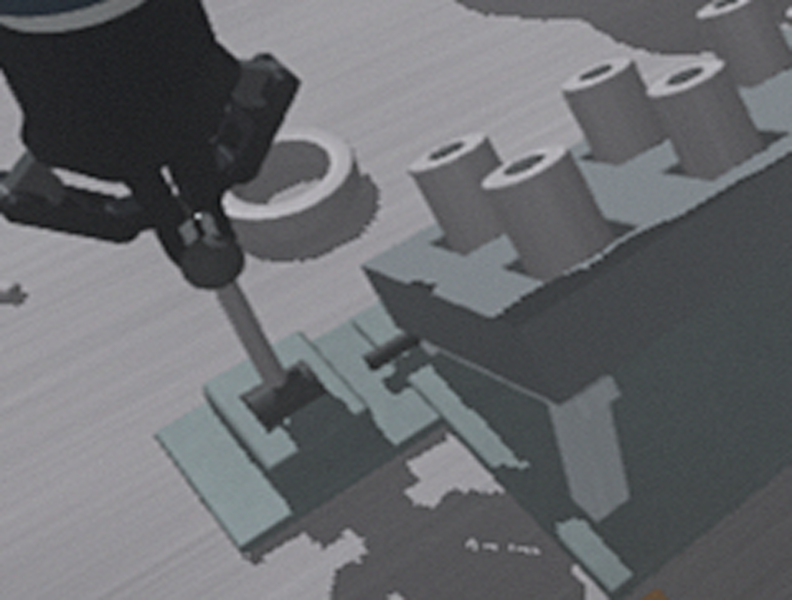

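The fingers are squarely behind the ball. I'll push on.

Call:
{"method": "move_arm", "body": {"increments": [{"tx": 0,"ty": 0.008,"tz": 0,"turn": 0},{"tx": 0,"ty": 0.016,"tz": 0,"turn": 0},{"tx": 0,"ty": 0.024,"tz": 0,"turn": 0},{"tx": 0,"ty": 0.032,"tz": 0,"turn": 0},{"tx": 0,"ty": 0.04,"tz": 0,"turn": 0},{"tx": 0,"ty": 0.047,"tz": 0,"turn": 0},{"tx": 0,"ty": 0.052,"tz": 0,"turn": 0},{"tx": 0,"ty": 0.056,"tz": 0,"turn": 0},{"tx": 0,"ty": 0.059,"tz": 0,"turn": 0},{"tx": 0,"ty": 0.059,"tz": 0,"turn": 0}]}}

```text
time_s: 35.25
eef_pos: [0.5519, -0.3313, 0.0647]
eef_rot: [0.0, 0.692, 0.722, 0.0]
wrist_force: [-0.3, -0.2, 0.3]
opening: 0.0
```

Call:
{"method": "move_arm", "body": {"increments": [{"tx": 0,"ty": 0.001,"tz": 0,"turn": 0},{"tx": 0,"ty": 0.002,"tz": 0,"turn": 0},{"tx": 0,"ty": 0.003,"tz": 0,"turn": 0},{"tx": 0,"ty": 0.004,"tz": 0,"turn": 0}]}}

```text
time_s: 35.58
eef_pos: [0.5551, -0.3313, 0.0648]
eef_rot: [-0.0, 0.692, 0.722, -0.0]
wrist_force: [-0.3, -0.1, -0.7]
opening: -0.002
```

```bash
python3 -c "
from h import *
z=snap('scene','s3');cv2.imwrite('pics/s3c.png',cv2.resize(z['p'][260:460,60:300,::-1],None,fx=3.3,fy=3,interpolation=cv2.INTER_CUBIC))"
```

```text
t 35.58 pos [ 0.5551 -0.3313  0.0648] rot [-1.000e-04  6.917e-01  7.221e-01 -0.000e+00] F [-0.3 -0.1 -0.7] op -0.002
```

View pics/s3c.png

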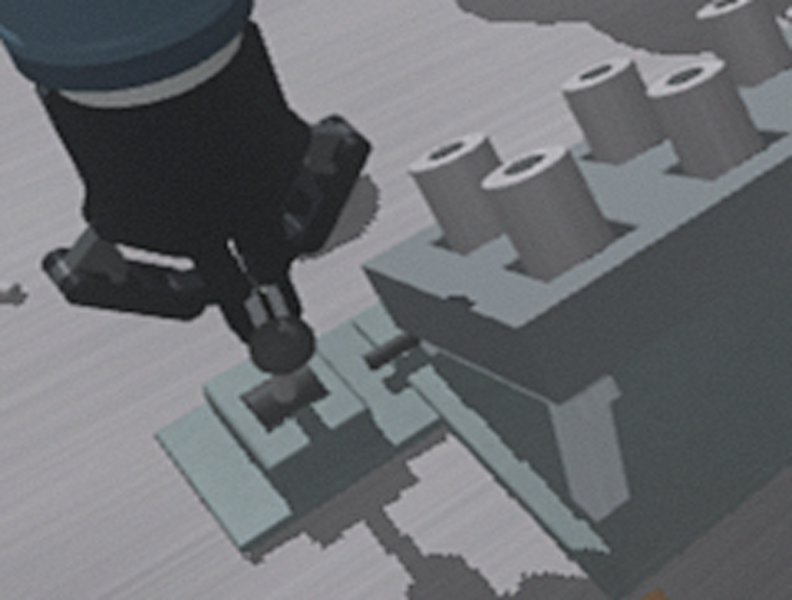

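It's moving and no stop yet. I'll push on in small steps until the force rises.

Call:
{"method": "move_arm", "body": {"increments": [{"tx": 0,"ty": 0.001,"tz": 0,"turn": 0},{"tx": 0,"ty": 0.002,"tz": 0,"turn": 0},{"tx": 0,"ty": 0.003,"tz": 0,"turn": 0},{"tx": 0,"ty": 0.004,"tz": 0,"turn": 0},{"tx": 0,"ty": 0.004,"tz": 0,"turn": 0}]}}

```text
time_s: 36.05
eef_pos: [0.5586, -0.3312, 0.0647]
eef_rot: [-0.001, 0.692, 0.722, -0.0]
wrist_force: [-4.9, -0.2, 1.4]
opening: -0.001
```

Call:
{"method": "move_arm", "body": {"increments": [{"tx": 0,"ty": 0.001,"tz": 0,"turn": 0},{"tx": 0,"ty": 0.002,"tz": 0,"turn": 0},{"tx": 0,"ty": 0.002,"tz": 0,"turn": 0}]}}

```text
time_s: 36.3
eef_pos: [0.5588, -0.3311, 0.0646]
eef_rot: [-0.002, 0.692, 0.722, -0.001]
wrist_force: [-12.0, -0.5, 4.3]
opening: -0.002
```

The stop is reached at TCP x=0.559, as predicted, and the force climbed to 12 N with no further travel. I'll back off, rise and verify.

Call:
{"method": "move_arm", "body": {"increments": [{"tx": 0,"ty": -0.01,"tz": 0,"turn": 0},{"tx": 0,"ty": -0.03,"tz": 0,"turn": 0},{"tx": 0,"ty": -0.06,"tz": 0,"turn": 0},{"tx": 0,"ty": -0.09,"tz": -0.02,"turn": 0},{"tx": 0,"ty": -0.12,"tz": -0.05,"turn": 0},{"tx": 0,"ty": -0.15,"tz": -0.085,"turn": 0},{"tx": 0.03,"ty": -0.17,"tz": -0.12,"turn": 0},{"tx": 0.06,"ty": -0.19,"tz": -0.15,"turn": 0},{"tx": 0.09,"ty": -0.19,"tz": -0.18,"turn": 0},{"tx": 0.12,"ty": -0.19,"tz": -0.2,"turn": 0},{"tx": 0.14,"ty": -0.19,"tz": -0.21,"turn": 0},{"tx": 0.15,"ty": -0.19,"tz": -0.21,"turn": 0},{"tx": 0.15,"ty": -0.19,"tz": -0.21,"turn": 0}]}}

```text
time_s: 37.38
eef_pos: [0.3659, -0.1882, 0.2763]
eef_rot: [0.003, 0.691, 0.723, 0.0]
wrist_force: [0.0, -1.0, 0.2]
opening: -0.002
```

```bash
python3 -c "
from h import *
from scipy.optimize import least_squares
z=snap('wrist','w40');snap('top','t3');snap('scene','s4')
for f in('w40','t3','s4'):
  z=load(f+'.npz');W=pts(z)
  b=(W[...,2]>.095)&(W[...,2]<.14)&(W[...,0]>.48)&(W[...,0]<.65)&(W[...,1]<-.30)&(W[...,1]>-.38)
  P=W[b]
  if len(P)<20: continue
  r=least_squares(lambda c:np.linalg.norm(P-c,axis=1)-.013,P.mean(0)-[0,0,.006],loss='soft_l1',f_scale=.001).x;print(f,len(P),'ball',r.round(4),'lean',np.arctan2(r[0]-.539,r[2]-.03).round(3))
cv2.imwrite('pics/t3c.png',cv2.resize(load('t3.npz')['p'][150:350,140:560,::-1],None,fx=1.9,fy=1.9,interpolation=cv2.INTER_CUBIC))
print('sheet');tops(load('t3.npz'))
"
```

```text
t 37.38 pos [ 0.3659 -0.1882  0.2763] rot [2.500e-03 6.906e-01 7.232e-01 4.000e-04] F [ 0.  -1.   0.2] op -0.002
t 37.43 pos [ 0.3655 -0.1891  0.275 ] rot [1.300e-03 6.909e-01 7.230e-01 1.000e-04] F [-0.1  0.  -0.4] op -0.009
t 37.48 pos [ 0.3651 -0.1896  0.2742] rot [ 3.000e-04  6.913e-01  7.226e-01 -1.000e-04] F [ 0.5 -0.2 -0.2] op 0.001
w40 105 ball [ 0.5816 -0.3342  0.1094] lean 0.493
t3 163 ball [ 0.5831 -0.3323  0.1083] lean 0.514
s4 318 ball [ 0.5814 -0.334   0.1095] lean 0.49
sheet
323 px 188.1 223.6 r 10.3 center [0.5782 0.339  0.078 ] zmed 0.0776 ext mm [38.9 39.5]
141 px 242.3 285.9 r 6.7 center [0.4571 0.2258 0.078 ] zmed 0.0773 ext mm [23.4 25. ]
```

View pics/t3c.png

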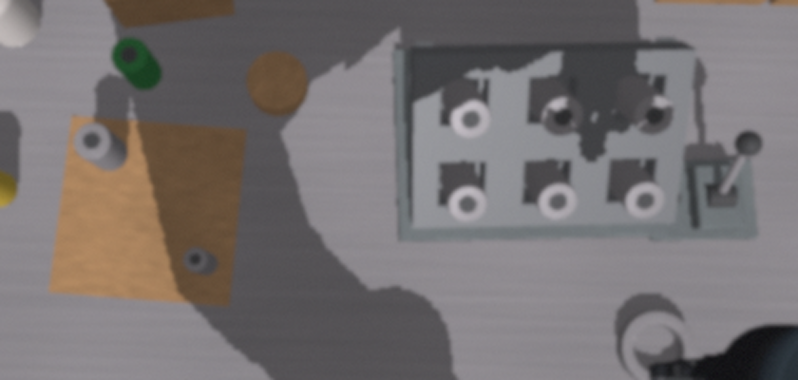

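View pics/s4.png

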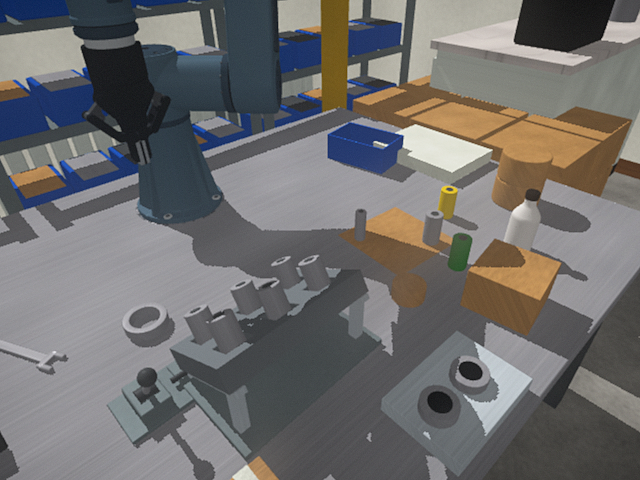

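View pics/w40.png

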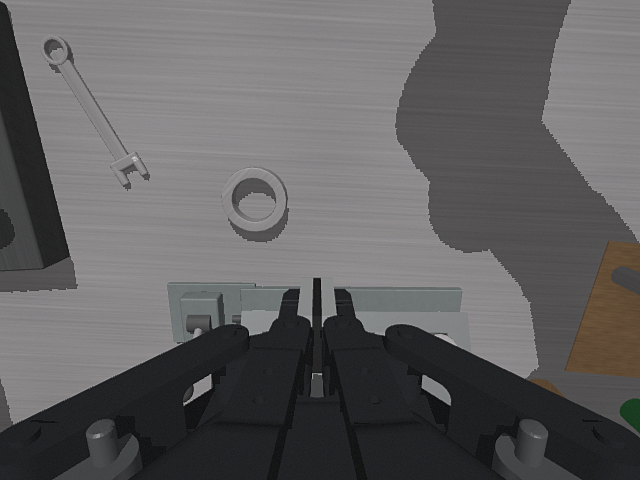

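The six rollers stand level in two rows. The lever leans 0.49 to 0.51 rad away from the robot, and the pack, ring, slim roller and third spare haven't moved. I'll hand in.

```bash
python3 -c "
from bench import workorder,get_obs
print(get_obs()['time_s'],get_obs()['wrist_force']);print(workorder.hand_in())"
```

```text
37.5333 [-0.49349024 -0.31176167 -0.14199711]
the job is handed in; nothing more can be done
None
```

The job is done and handed in at 37.5 s. The two empty pockets, 1 and 4 (the middle of each row), each hold a full-size spare roller, and the lock lever is fully over, away from the robot.

- **How they went in:** the tool can't tilt, so I turned each roller to about 28° between the pads by pressing its foot lightly against the tray's leaning rear wall. I then slid it down the pocket axis and opened the gripper only once the pocket was carrying it.
- **Rollers:** the wrist camera put the feet 31.9 mm (pocket 4) and 31.8 mm (pocket 1) below the tray face, against 32 mm nominal. The rollers lean 30.6° and 30.9°.
- **Lever:** I pushed the ball until it stopped moving and the force rose to 12 N. Three cameras then gave a lean of 0.49 to 0.51 rad, against 0.5 rad at its stop.
- **Left alone:** in the final pictures the four original rollers, slim roller, third spare, bearing ring and wrapped pack look unmoved, and the arm is clear of everything.

**What went wrong on the way:**
- My first grip on roller 1 was too shallow, because the fingertips sit about 35 mm behind the stated TCP in the images. The roller swung back upright, so I set it down on the table behind the tray and gripped it again lower.
- Three early move calls were refused because their rows left out "turn"; nothing moved.
- The scene camera disagreed with the other two by up to about 6 mm on the spare rollers, so I used the wrist camera for the final positions.

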